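Prop a stone plate on its shim block

TASK

Use the pry bar over the fulcrum block to lever up the front edge of the hinged stone plate, pressing the bar's heavy end down until it lies on the bench and holds the plate up. While the bar holds it, slide the tongue of the stepped shim block straight in under the front edge, in the half away from the fulcrum, at least half the tongue deep. Then take the bar out so that the plate rests on the shim, and lay the bar flat on the bench well clear of plate and fulcrum, leaving the white dropper bottle and the white ribbed case where they stand.

Things in the scene. Friction and masses are not known exactly. Their poses are not given: they have to be found in the camera images.
- plate_base: Fixed dark steel hinge bracket of the stone plate; origin on the bench under the plate's middle, x from the plate's front edge to its hinge, z up. The plate is a pale stone slab 100 (x) x 170 (y) x 30 mm, 1.1 kg; hinge axis at x = +50 mm, 39 mm up. Two thin feet, 14 mm across, hang from its front corners at x = -40, y = -77 and +77 mm; the bench between them is bare.
- plate (a joint): Hinge of the plate, rad: 0 at rest (level), grows as the front edge rises (10 mm per 0.1 rad), at most 0.45. The hinge is a little stiff: raising takes about 7 to 8 N up at the front edge, holding it up 2.5 to 4 N.
- fulcrum_top (a point): Top middle of the fixed fulcrum block's round ridge (radius 8 mm, 52 mm long along y), 24 mm above the bench. The block (30 x 56 mm) stands 37 to 44 mm in front of the plate's front edge (ridge axis to edge), in the half of negative y of plate_base; axes as plate_base.
- bar_grip (a point): Balance point of the loose steel pry bar, 11 mm above its flat underside, half-way up its neck. x points along the bar to its tip, z up. Bar 186 mm long, 24 mm wide all along, 0.55 kg. Measured from here: neck (22 mm tall) from 13 mm back to 37 mm ahead; flat blade (6 mm thick) from 37 to 140 mm ahead; heavy block (36 mm tall) from 13 to 46 mm back.
- shim_grip (a point): Middle of the upright grip (28 mm along x, 36 mm across like the whole block, from 30 to 60 mm above the underside) at the tail of the loose aluminium shim block, 45 mm above its underside. x points to the nose. The block is 80 mm long; its flat tongue, 30 mm thick and 52 mm long, runs from the grip's front face (14 mm ahead of this point) to the nose; 0.2 kg.
- shim_nose (a point): Middle of the shim block's nose face, 66 mm ahead of shim_grip and 15 mm above its underside.
- bottle_mid (a point): Middle of the small white dropper bottle, 50 mm across and 125 mm tall, a bystander to be left alone.
- case_mid (a point): Middle of the white ribbed screw-top case, 38 mm across and 57 mm tall, a bystander to be left alone.
- plate_edge (a point): Middle of the plate's front edge at rest, on its underside, 24 mm above the bench (fixed point: it does not rise with the plate). Axes as plate_base, so the edge runs along y and -x points out in front.
- bar_tip (a point): Middle of the blade's tip edge, on the bar's underside, 140 mm ahead of bar_grip; axes as bar_grip. With 12 to 22 mm of blade under the plate's edge, over the ridge, and the heavy end on the bench, the bar's own weight keeps the plate up at 0.17 to 0.2 rad; its weight alone hardly lifts it, so press it down.

How it is judged:
By the outcome, as a careful person would: the job done as asked, in the order asked, and still so for the second after the job is handed in, with the robot touching nothing.
It also fails if it takes over 72 s, if anything falls off the work surface, if the arm or the gripper's body presses on something with over 40 N, if the wrist force passes 120 N, or if a joint passes its speed limit or range.

ROBOT

A 7-joint arm with a two-finger parallel gripper is mounted at the origin on the work surface; the furniture and walls round the work are solid. World frame = base frame: x ahead of the robot, y to its left, z up, the work surface at z = 0. Lengths are in m, angles in rad, forces in N, time in s.
With the tool pointing down it reaches from about 0.425 to 0.925 m from the base axis. Payload 6.8 kg.
Tool frame: the origin (TCP) lies on the mounting face of the last link; the fingertips stand 173 mm ahead of it and the grasp point (between the pads) lies 155 mm ahead of it; y points along the fingers, x is the direction in which the jaws open and shut, and the axes are right-handed (so a half turn about y gives the same grasp; the last joint's range is limited). The gripper opens to 85 mm and grips with 20 to 120 N. Pads are 22 mm wide; open, the fingers measure 114 mm over their backs; the gripper's body (76 mm by 85 mm) begins 54 mm behind the grasp point. The pads swing forward as they close: fully open they stand 13 mm farther back than shut.
Start: joints at [1.171, 0.477, 0.022, 1.555, -0.011, 1.109, -0.083], TCP at [0.194, -0.646, 0.405] pointing down, gripper open.
Joint ranges: [-2.96, 2.96], [-0.34, 2.1], [-1.41, 1.46], [0.24, 2.44], [-1.37, 4.51], [0.17, 1.92], [-2.96, 2.96]. Speed limits (rad/s): [2.39, 2.39, 3.14, 3.14, 3.14, 3.14, 3.14].

INTERFACE

Orientations are given as a rotation vector (axis times angle).
In Python, from bench import r gives the robot as it stands.
- The arm moves only by the tool step_arm, never from a script. Its arguments are lists of equal length, an entry for each row: "xyz": the shift along the tool's x, y, z scaled (see below), a list of three; "rotation": the turn, a rotation vector about the tool's x, y, z scaled (see below), a list of three. A call has 1 to 20 rows; each row is the pose to reach, as a shift and turn from the pose measured when the call began, along the tool's axes at that moment; what a row does not reach only later rows make up. The controller multiplies each number of a shift by 30 cm and each number of a turn by 90 degrees. A row lasts 1/8 s, in which the tool goes at most 62.5 mm and 10.7 degrees, less where a joint would pass 70% of its speed; a pose out of reach is approached as far as the arm can. A call with a number of a shift or a turn outside -1 to 1 is refused whole. A call with a gripper value outside its range is refused whole. "grip" is the closure, from 0 (fully open) to 1 (shut), set as the call begins (left out, the last holds). The fingers move at their own pace and stop on an object; "force" is the grip in N (left out, the last holds). Time passes only in rows, so rows that repeat a pose let the fingers close. It gives the time, the measured TCP pose, the force and the opening at its end, in the units of the state.
- r.get_obs(): the state, without advancing time (a new reading comes with each control period).
- r.grab_frame(name): name is "scene" or "top"; returns a dict with "pixels" (420x560x3 uint8, red, green, blue), "fx", "fy", "cx", "cy" (pixels), "dist_coeffs" ([k1, k2, p1, p2, k3] as OpenCV has them; the pictures are not rectified), "position" and "attitude" of the camera in the world. Camera axes: x right, y down, z forward; pixel columns grow to the right and rows downward; lengths in m; the calibration is good to about 2 mm. A picture is of the moment at which its call begins. There is no depth.
- r.hand_in(): hands the job in, once; it reports no verdict.
The state is a dict: "clock": time; "joints": joint angles; "qvel": joint speeds; "tau": joint torques, N m; "tcp_pos": TCP position; "orientation": TCP orientation; "contact_force": force on the tool from outside, world axes, zero at the start; "moment": the same for the moment, N m; "grip_width": finger opening in m.
Only numpy, scipy, OpenCV 4.12 (cv2) and the standard library are available. Lean on these libraries where they do the work, as an engineer would, in place of code of your own. Each camera call takes 0.05 s, during which the arm holds its last target.

## Working session

There is one attempt and no reset: what is moved stays moved. The work goes in short steps, Python scripts to look and compute and a tool call to move; the robot and the scene stay as the last step left them, time stands still between calls to the robot, and variables do not carry over. Pictures are saved under pics/ and viewed, and the job is handed in when it is done.

Besides the shell and the picture viewer there is one more tool, called after "Request:" as name(argument=value, ...) on one line, values as JSON. step_arm: Moves the arm, as the interface text tells. Its arguments: {"type":"object","properties":{"xyz":{"type":"array"},"rotation":{"type":"array"},"grip":{"type":"number"},"force":{"type":"number"}},"required":["xyz","rotation"]}

```bash
ls; mkdir -p pics; python3 - <<'E'
from bench import r
import cv2
print(r.get_obs())
for n in("scene","top"):
    f=r.grab_frame(n); cv2.imwrite(f"pics/{n}0.png",f["pixels"][:,:,::-1]); print({k:v for k,v in f.items() if k!="pixels"})
E
```

```text
pics
{'clock': 0.0, 'joints': array([ 1.170892  ,  0.47779717,  0.02236263,  1.55646612, -0.01150232,
        1.10932283, -0.08314924]), 'qvel': array([-0.00132328, -0.00083122,  0.00065769, -0.00025624, -0.00141816,
       -0.00054014, -0.00034489]), 'tau': array([ 1.50854544e-04, -5.96446288e+01,  1.60803694e+00, -2.81194443e+01,
        1.24262972e-02,  9.39245423e-03, -8.95283421e-06]), 'tcp_pos': array([ 0.19409831, -0.64619352,  0.40372165]), 'orientation': array([-1.33218796,  0.9928046 , -0.99018004]), 'contact_force': array([ 0.00101923, -0.16808327,  0.13422335]), 'moment': array([-0.0104592 , -0.01053799, -0.04396442]), 'grip_width': 0.0853660765022076}
{'fx': 436.61799790793276, 'fy': 436.61799790793276, 'cx': 276.8506471335685, 'cy': 209.40776012449228, 'dist_coeffs': array([-0.08405507,  0.        ,  0.        ,  0.        ,  0.        ]), 'position': array([ 1.2253442 , -0.15960321,  0.54035522]), 'attitude': array([-1.76770725, -1.31371734,  0.70912528])}
{'fx': 531.8676165951975, 'fy': 531.8676165951975, 'cx': 282.0384331723677, 'cy': 207.1119047554571, 'dist_coeffs': array([0.01132118, 0.        , 0.        , 0.        , 0.        ]), 'position': array([0.25825518, 0.05832943, 1.37139745]), 'attitude': array([-2.15482562,  2.10136719, -0.19203333])}
```

View pics/scene0.png

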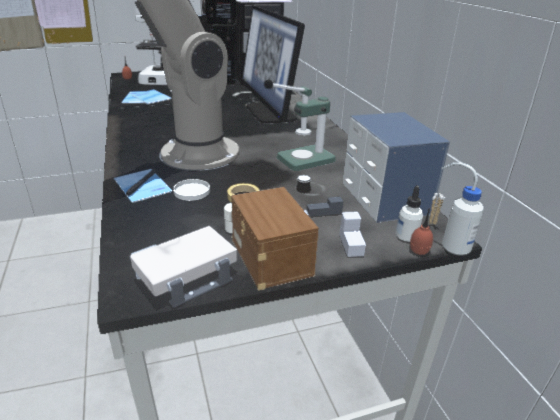

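View pics/top0.png

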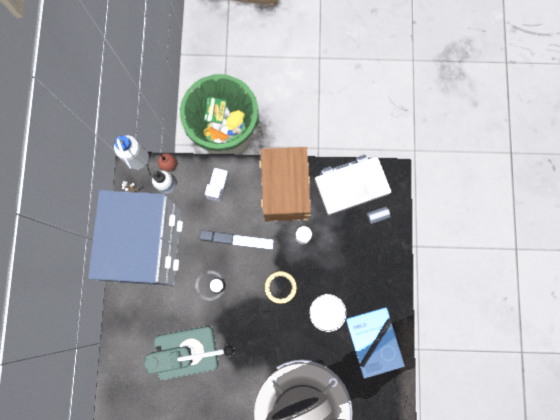

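```bash
cat > h.py <<'E'
import numpy as np, cv2
from scipy.spatial.transform import Rotation as R
from bench import r
def cam(f):
    K=np.array([[f["fx"],0,f["cx"]],[0,f["fy"],f["cy"]],[0,0,1]]); return K,f["dist_coeffs"],R.from_rotvec(f["attitude"]).as_matrix(),f["position"]
def ray(f,uv):
    K,d,A,p=cam(f); n=cv2.undistortPoints(np.array(uv,float).reshape(-1,1,2),K,d).reshape(-1,2)
    return p,np.c_[n,np.ones(len(n))]@A.T
def plane(f,uv,z):
    p,v=ray(f,uv); return p+v*((z-p[2])/v[:,2])[:,None]
def proj(f,P):
    K,d,A,p=cam(f); X=(np.array(P,float).reshape(-1,3)-p)@A
    return cv2.projectPoints(X,np.zeros(3),np.zeros(3),K,d)[0].reshape(-1,2)
E
python3 - <<'E'
from h import *
o=r.get_obs(); print(R.from_rotvec(o["orientation"]).as_matrix().round(3))
f=r.grab_frame("scene");print(cam(f)[2].round(2)); print(proj(f,[[.6,0,0],o["tcp_pos"]]))
f=r.grab_frame("top");print(cam(f)[2].round(2)); print(proj(f,[[.6,0,0],o["tcp_pos"]]))
E
```

```text
[[ 0.288 -0.001  0.958]
 [-0.958  0.001  0.288]
 [-0.002 -1.    -0.   ]]
[[ 0.3   0.5  -0.81]
 [ 0.95 -0.14  0.27]
 [ 0.03 -0.85 -0.52]]
[[ 250.29318037  275.66823564]
 [-117.7574771    39.98535548]]
[[ 0.02 -0.98  0.18]
 [-1.   -0.03  0.  ]
 [ 0.   -0.18 -0.98]]
[[305.51949468 172.89235642]
 [680.71561685 351.24008599]]
```

```bash
python3 - <<'E'
from h import *
f=r.grab_frame("top")["pixels"][:,:,::-1]
cv2.imwrite("pics/t1.png",cv2.resize(f[145:265,250:410],None,fx=5,fy=5,interpolation=cv2.INTER_CUBIC))
cv2.imwrite("pics/t2.png",cv2.resize(f[145:265,150:310],None,fx=5,fy=5,interpolation=cv2.INTER_CUBIC))
f=r.grab_frame("scene")["pixels"][:,:,::-1]
cv2.imwrite("pics/s1.png",cv2.resize(f[170:320,120:320],None,fx=4,fy=4,interpolation=cv2.INTER_CUBIC))
cv2.imwrite("pics/s2.png",cv2.resize(f[160:280,230:430],None,fx=4,fy=4,interpolation=cv2.INTER_CUBIC))
E
```

```text
(no output)
```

View pics/t1.png

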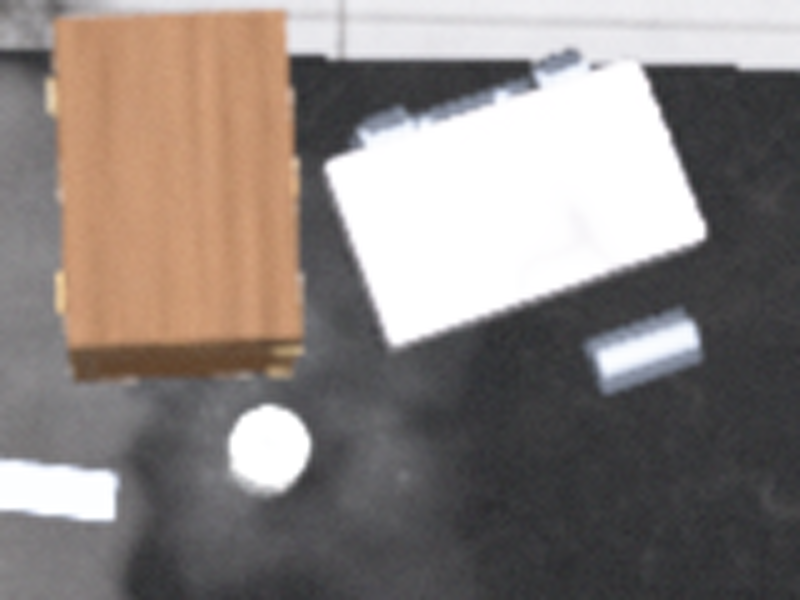

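View pics/t2.png

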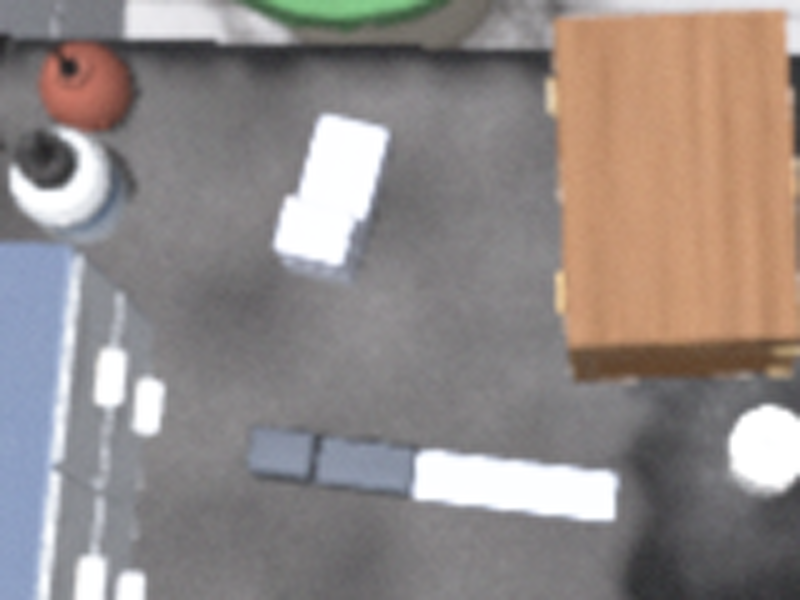

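View pics/s1.png

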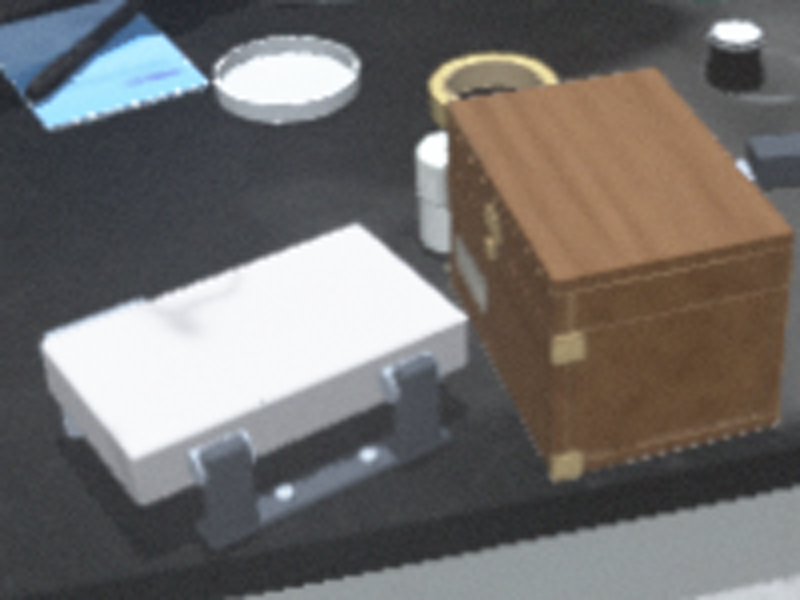

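View pics/s2.png

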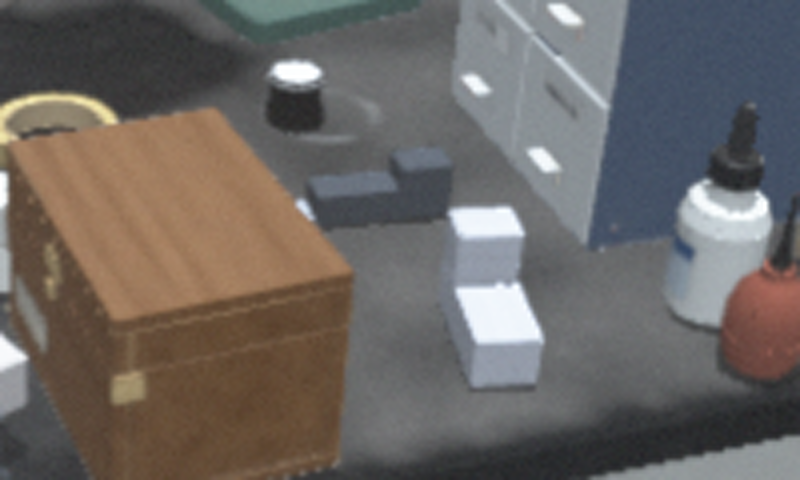

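```bash
python3 - <<'E'
from h import *
f=r.grab_frame("top"); im=f["pixels"]; g=im.min(2)
hsv=cv2.cvtColor(im,cv2.COLOR_RGB2HSV)
def roi(u0,v0,u1,v1,th):
    m=np.zeros(g.shape,np.uint8); m[v0:v1,u0:u1]=(g[v0:v1,u0:u1]>th)*255
    c=max(cv2.findContours(m,cv2.RETR_EXTERNAL,cv2.CHAIN_APPROX_NONE)[0],key=cv2.contourArea); return c
def rep(name,c,z):
    # rectify by plane projection then minAreaRect
    P=plane(f,c.reshape(-1,2),z)[:,:2]; 
    (cx,cy),(w,h),a=cv2.minAreaRect((P*1000).astype(np.float32))
    print(name,"c",round(cx,1),round(cy,1),"size",round(w,1),round(h,1),"ang",round(a,2), "px",cv2.boundingRect(c))
    print(cv2.boxPoints(((cx,cy),(w,h),a)).round(1).tolist())
for th in (170,200,225): rep("plate",roi(308,150,400,215,th),.054)
for th in (150,190): rep("fulc",roi(362,200,395,225,th),.024)
for th in (150,200): rep("blade",roi(228,225,285,255,th),.006)
for th in (150,200,230): rep("case",roi(290,222,318,248,th),.057)
for th in (150,200): rep("shim all",roi(200,165,232,205,th),.03)
rep("bottle",roi(150,165,176,195,170),.1)
E
```

```text
plate c 568.1 -121.8 size 164.0 233.7 ang 1.46 px (308, 150, 92, 64)
[[483.1000061035156, -7.099999904632568], [489.1000061035156, -240.8000030517578], [653.0999755859375, -236.60000610351562], [647.0999755859375, -2.9000000953674316]]
plate c 568.3 -130.4 size 164.0 216.5 ang 1.46 px (315, 150, 85, 64)
[[483.6000061035156, -24.299999237060547], [489.1000061035156, -240.8000030517578], [653.0999755859375, -236.60000610351562], [647.5999755859375, -20.100000381469727]]
plate c 568.4 -131.6 size 164.0 213.8 ang 1.46 px (316, 150, 84, 64)
[[483.6000061035156, -26.799999237060547], [489.1000061035156, -240.5], [653.0999755859375, -236.39999389648438], [647.5999755859375, -22.600000381469727]]
fulc c 489.8 -189.4 size 17.1 53.6 ang 19.92 px (369, 209, 21, 12)
[[472.6000061035156, -167.1999969482422], [490.8999938964844, -217.5], [507.0, -211.6999969482422], [488.70001220703125, -161.3000030517578]]
fulc c 489.5 -189.8 size 13.0 51.1 ang 19.92 px (370, 210, 19, 10)
[[474.70001220703125, -168.0], [492.1000061035156, -216.10000610351562], [504.3999938964844, -211.6999969482422], [486.8999938
[... 1056 characters left out ...]
09265137], [428.79998779296875, 31.0]]
shim all c 559.6 232.5 size 42.7 85.5 ang 69.55 px (204, 167, 24, 34)
[[512.0999755859375, 227.39999389648438], [592.2000122070312, 197.60000610351562], [607.0999755859375, 237.60000610351562], [527.0999755859375, 267.5]]
shim all c 561.0 232.5 size 41.1 77.2 ang 74.42 px (205, 168, 22, 30)
[[518.2999877929688, 223.10000610351562], [592.7000122070312, 202.3000030517578], [603.7000122070312, 241.89999389648438], [529.2999877929688, 262.6000061035156]]
bottle c 546.0 355.1 size 41.1 47.0 ang 38.07 px (152, 171, 19, 19)
[[515.2999877929688, 361.0], [544.2999877929688, 324.0], [576.5999755859375, 349.29998779296875], [547.5999755859375, 386.29998779296875]]
```

```bash
python3 - <<'E'
from h import *
f=r.grab_frame("top"); im=f["pixels"]; g=im.min(2)
def cr(uv,o): return (np.array(uv,float)+.5)/5-.5+np.array(o)
m=np.zeros(g.shape,np.uint8); cv2.fillPoly(m,[cr([(315,160),(345,152),(640,62),(650,50),(720,240),(390,360)],(250,145)).round().astype(int)],255)
m[g<185]=0
c=max(cv2.findContours(m,cv2.RETR_EXTERNAL,cv2.CHAIN_APPROX_NONE)[0],key=cv2.contourArea)
P=plane(f,c.reshape(-1,2),.054)[:,:2]; print("plate",cv2.minAreaRect((P*1000).astype(np.float32)))
print((plane(f,cr([(325,163),(640,60),(707,235),(395,348)],(250,145)),.054)*1000).round(1))
print("shim grip top",(plane(f,cr([(288,195),(357,213),(345,268),(273,250)],(150,145)),.06)*1000).round(1))
print("tongue nose",(plane(f,cr([(322,113),(390,128)],(150,145)),.03)*1000).round(1))
print("bar heavy top",(plane(f,cr([(248,428),(313,432),(313,482),(247,476)],(150,145)),.036)*1000).round(1))
print("chest",(plane(f,cr([(52,15),(285,10),(300,345),(70,345)],(250,145)),.13)*1000).round(1))
print("chest bottom",(plane(f,cr([(75,380),(297,377)],(250,145)),.0)*1000).round(1))
s=r.grab_frame("scene")
def tri(a,b):
    p,v=ray(f,[a]);q,w=ray(s,[b]);v=v[0]/np.linalg.norm(v);w=w[0]/np.linalg.norm(w)
    t=np.linalg.lstsq(np.c_[v,-w],q-p,rcond=None)[0]; return ((p+v*t[0]+q+w*t[1])/2*1000).round(1),np.linalg.norm(p+v*t[0]-q-w*t[1])*1000
def sc(uv,o): return (np.array(uv,float)+.5)/4-.5+np.array(o)
o=(250,145)
for n,a,b in [("plate rearleft",(325,163),(466,318)),("plate frontleft",(395,348),(360,225)),("plate rearright",(640,60),(135,455)),("frontright",(707,235),(44,342)),("chest fl",(70,345),(652,70)),("chest fr",(300,345),(450,103))]:
    print(n,tri(cr(a,o),sc(b,(120,170))))
E
```

```text
plate ((560.8914794921875, -121.14961242675781), (102.265380859375, 179.4468994140625), 20.03475570678711)
[[ 575.9  -21.    54. ]
 [ 634.1 -181.5   54. ]
 [ 543.4 -214.8   54. ]
 [ 481.4  -57.5   54. ]]
shim grip top [[550.9 250.2  60. ]
 [542.5 215.   60. ]
 [514.1 219.7  60. ]
 [522.4 256.3  60. ]]
tongue nose [[601.6 239.1  30. ]
 [594.5 203.5  30. ]]
bar heavy top [[435.1 267.9  36. ]
 [433.9 235.   36. ]
 [408.5 233.7  36. ]
 [410.7 267.1  36. ]]
chest [[627.7 116.7 130. ]
 [633.1   4.  130. ]
 [468.8  -5.8 130. ]
 [466.  103.  130. ]]
chest bottom [[469.4 104.5   0. ]
 [473.9 -11.2   0. ]]
plate rearleft (array([576.8, -21.1,  50.4]), np.float64(0.20549422101831227))
plate frontleft (array([482.6, -56.2,  48.7]), np.float64(3.550754753564215))
plate rearright (array([ 635. , -179.6,   51.5]), np.float64(4.6885802809665185))
frontright (array([ 544.1, -213.6,   51. ]), np.float64(3.522084798334985))
chest fl (array([469.6, 104. , 109. ]), np.float64(0.3671400312519272))
chest fr (array([473. ,  -5.5, 107.2]), np.float64(3.1441749393651155))
```

```bash
cat >> h.py <<'E'
YAW=np.deg2rad(20.2); E=np.array([.512,-.136,0]); 
def pose(G,psi,a=0.):
    b=np.array([[np.cos(psi),0,-np.sin(psi)],[np.sin(psi),0,np.cos(psi)],[0,-1,0]])
    M=b@R.from_rotvec([a,0,0]).as_matrix(); return np.array(G)-.155*M[:,1],M
def now():
    o=r.get_obs(); M=R.from_rotvec(o["orientation"]).as_matrix(); return o["tcp_pos"],M
def state():
    o=r.get_obs(); p,M=now(); G=p+.155*M[:,1]
    psi=np.arctan2(M[1,0],M[0,0]); a=np.arctan2(M[2,2]*-1,-M[2,1])
    print("t%.2f G"%o["clock"],(G*1000).round(1),"psi %.2f a %.4f"%(np.degrees(psi),-a),"w %.4f"%o["grip_width"],"F",o["contact_force"].round(1),"j",o["joints"].round(2))
    return G,psi,-a
def plan(wps,start=None):
    """wps: list of (G,psi,a,n) ; interpolates from current"""
    p0,M0=now(); o=r.get_obs()
    G0=p0+.155*M0[:,1]; psi0=np.arctan2(M0[1,0],M0[0,0]); a0=np.arctan2(M0[2,2],-M0[2,1])
    X=[];W=[]
    for G,psi,a,n in wps:
        G=np.array(G); d=(psi-psi0+np.pi)%(2*np.pi)-np.pi
        for k in range(1,n+1):
            s=k/n
            t,M=pose(G0+(G-G0)*s,psi0+d*s,a0+(a-a0)*s)
            X.append((M0.T@(t-p0)/.3).round(3).tolist()); W.append((R.from_matrix(M0.T@M).as_rotvec()/(np.pi/2)).round(3).tolist())
        G0,psi0,a0=G,psi,a
    print(len(X)); print('"xyz":',X); print('"rotation":',W)
    assert len(X)<=20 and np.abs(X).max()<=1 and np.abs(W).max()<=1
E
sed -i 's/a=np.arctan2(M\[2,2\]\*-1,-M\[2,1\])/a=-np.arctan2(M[2,2],-M[2,1])/' h.py
python3 - <<'E'
from h import *
state()
p,M=pose([0,0,0],.5,.2); print(np.arctan2(M[2,2],-M[2,1]))
plan([([.47,-.36,.16],np.radians(-50),0,8)])
E
```

```text
t0.45 G [ 194.2 -646.4  249.6] psi -73.28 a 0.0000 w 0.0855 F [-0.5  0.3 -0. ] j [ 1.17  0.48  0.02  1.56 -0.01  1.11 -0.08]
0.2
8
"xyz": [[-0.081, 0.037, 0.144], [-0.163, 0.075, 0.289], [-0.244, 0.112, 0.433], [-0.325, 0.149, 0.578], [-0.406, 0.187, 0.722], [-0.487, 0.224, 0.866], [-0.569, 0.262, 1.011], [-0.65, 0.299, 1.155]]
"rotation": [[-0.0, -0.032, -0.0], [-0.0, -0.065, -0.0], [-0.0, -0.097, -0.0], [-0.0, -0.129, -0.0], [-0.0, -0.162, -0.0], [-0.0, -0.194, -0.0], [-0.0, -0.226, -0.0], [-0.0, -0.259, -0.0]]Traceback (most recent call last):
  File "<stdin>", line 4, in <module>
  File "h.py", line 38, in plan
    assert len(X)<=20 and np.abs(X).max()<=1 and np.abs(W).max()<=1
           ^^^^^^^^^^^^^^^^^^^^^^^^^^^^^^^^^^^^^^^^^^^^^^^^^^^^^^^^
AssertionError
```

Request:
step_arm(xyz=[[-0.1, 0.05, 0.17], [-0.2, 0.1, 0.34], [-0.3, 0.15, 0.5], [-0.4, 0.2, 0.67], [-0.5, 0.22, 0.83], [-0.6, 0.22, 0.95]], rotation=[[0, -0.05, 0], [0, -0.1, 0], [0, -0.15, 0], [0, -0.2, 0], [0, -0.25, 0], [0, -0.3, 0]], grip=0, force=60)

```text
clock: 1.2
tcp_pos: [0.417, -0.3899, 0.3383]
orientation: [-1.477, 0.628, -0.628]
contact_force: [-0.2, -1.1, 0.5]
grip_width: 0.0854
```

```bash
python3 - <<'E'
from h import *
state()
plan([([.49,-.15,.18],np.radians(-25),0,5)])
E
```

```text
t1.20 G [ 417.  -389.8  183.3] psi -46.03 a 0.0006 w 0.0854 F [-0.2 -1.1  0.5] j [ 0.79  0.39 -0.18  1.86  0.09  0.9  -0.24]
5
"xyz": [[-0.081, 0.002, 0.146], [-0.163, 0.005, 0.292], [-0.244, 0.007, 0.438], [-0.325, 0.009, 0.584], [-0.407, 0.012, 0.73]]
"rotation": [[-0.0, -0.047, -0.0], [-0.0, -0.093, -0.0], [-0.0, -0.14, -0.0], [-0.0, -0.187, -0.0], [-0.0, -0.234, -0.0]]
```

Request:
step_arm(xyz=[[-0.08, 0, 0.15], [-0.16, 0, 0.3], [-0.24, 0.01, 0.44], [-0.33, 0.01, 0.58], [-0.4, 0.01, 0.74], [-0.44, 0.01, 0.9]], rotation=[[0, -0.05, 0], [0, -0.1, 0], [0, -0.15, 0], [0, -0.2, 0], [0, -0.25, 0], [0, -0.3, 0]])

```text
clock: 1.95
tcp_pos: [0.5199, -0.1058, 0.3359]
orientation: [-1.555, 0.258, -0.259]
contact_force: [1.3, -0.2, -0.5]
grip_width: 0.0853
```

```bash
python3 - <<'E'
from h import *
state()
g=np.array([.4208,.2215,0])+.012*np.array([-.089,-.996,0])
plan([([*g[:2],.12],np.radians(-5.1),0,6),([*g[:2],.10],np.radians(-5.1),0,2)])
E
```

```text
t1.95 G [ 520.  -105.8  180.9] psi -18.87 a 0.0005 w 0.0853 F [ 1.3 -0.2 -0.5] j [ 0.41  0.35 -0.39  1.95  0.17  0.88 -0.4 ]
8
"xyz": [[-0.109, 0.034, 0.148], [-0.219, 0.068, 0.296], [-0.328, 0.102, 0.443], [-0.437, 0.135, 0.591], [-0.547, 0.169, 0.739], [-0.656, 0.203, 0.887], [-0.656, 0.236, 0.887], [-0.656, 0.27, 0.887]]
"rotation": [[-0.0, -0.026, 0.0], [-0.0, -0.051, 0.0], [-0.0, -0.077, 0.0], [-0.0, -0.102, 0.0], [-0.0, -0.128, 0.0], [-0.0, -0.153, 0.0], [-0.0, -0.153, 0.0], [-0.0, -0.153, 0.0]]
```

Request:
step_arm(xyz=[[-0.11, 0, 0.15], [-0.22, 0, 0.3], [-0.33, 0.01, 0.44], [-0.44, 0.05, 0.59], [-0.55, 0.12, 0.74], [-0.656, 0.2, 0.887], [-0.656, 0.27, 0.887], [-0.656, 0.27, 0.887]], rotation=[[0, -0.03, 0], [0, -0.05, 0], [0, -0.08, 0], [0, -0.1, 0], [0, -0.13, 0], [0, -0.153, 0], [0, -0.153, 0], [0, -0.153, 0]])

```text
clock: 2.95
tcp_pos: [0.4192, 0.2098, 0.2539]
orientation: [-1.571, 0.07, -0.067]
contact_force: [0.2, -0.3, -0.1]
grip_width: 0.0857
```

```bash
python3 - <<'E'
from h import *
state()
g=np.array([.4208,.2215,0])+.012*np.array([-.089,-.996,0])
plan([([*g[:2],.023],np.radians(-5.1),0,4)])
f=r.grab_frame("top"); cv2.imwrite("pics/t3.png",cv2.resize(f["pixels"][145:265,150:310,::-1],None,fx=5,fy=5,interpolation=cv2.INTER_CUBIC))
E
```

```text
t2.95 G [418.8 209.7  98.9] psi -5.03 a -0.0011 w 0.0857 F [ 0.2 -0.3 -0.1] j [-0.14  0.42 -0.54  2.13  0.34  0.68 -1.  ]
4
"xyz": [[-0.0, 0.063, -0.0], [0.001, 0.127, -0.0], [0.002, 0.19, -0.0], [0.002, 0.253, -0.0]]
"rotation": [[0.0, 0.0, -0.001], [0.0, 0.0, -0.001], [0.001, 0.001, -0.001], [0.001, 0.001, -0.001]]
```

View pics/t3.png

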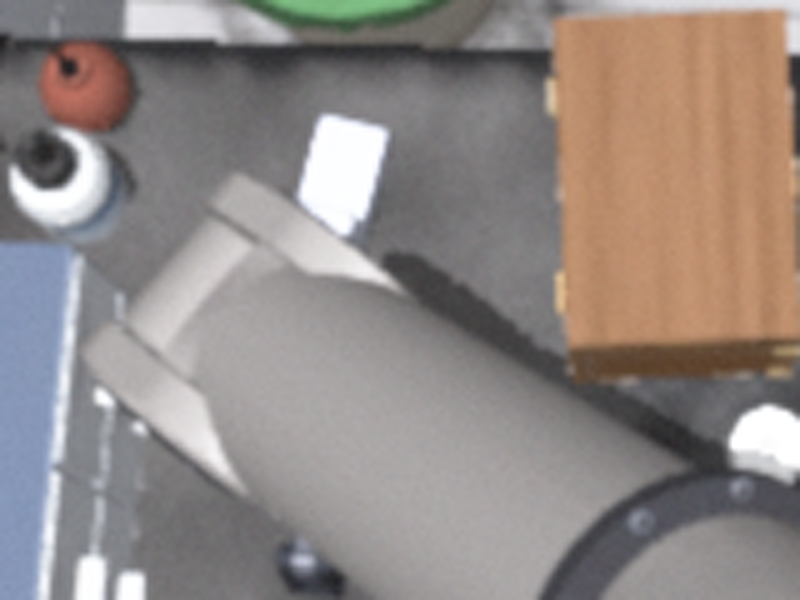

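```bash
python3 - <<'E'
from h import *
f=r.grab_frame("scene"); cv2.imwrite("pics/s3.png",cv2.resize(f["pixels"][60:280,190:480,::-1],None,fx=2.7,fy=2.7,interpolation=cv2.INTER_CUBIC))
f=r.grab_frame("top"); print((plane(f,[(181,205),(178,285)],0)*1000).round(), (plane(f,[(165,195),(160,283)],.2)*1000).round())
E
```

```text
[[505. 325.   0.]
 [298. 320.   0.]] [[491. 323. 200.]
 [295. 321. 200.]]
```

View pics/s3.png

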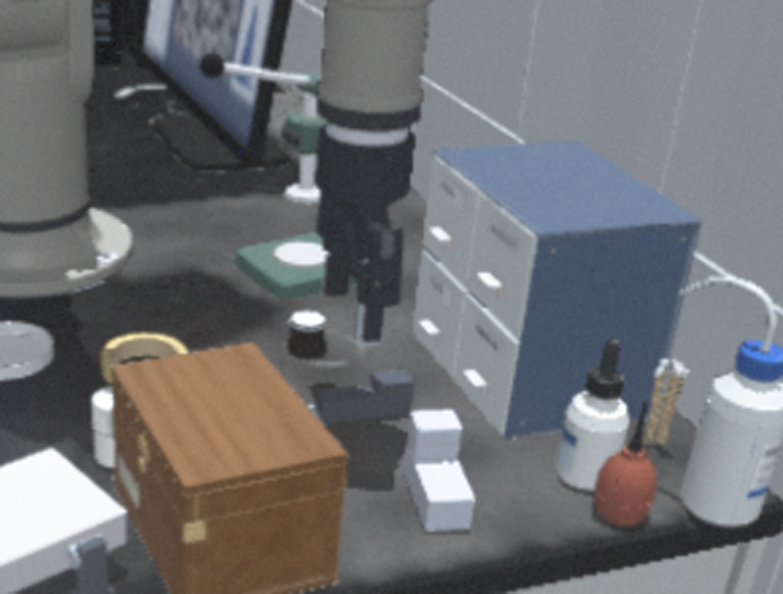

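Request:
step_arm(xyz=[[0, 0.07, 0], [0.001, 0.14, 0], [0.002, 0.2, 0], [0.002, 0.248, 0], [0.002, 0.253, 0], [0.002, 0.253, 0]], rotation=[[0, 0, -0.001], [0, 0, -0.001], [0, 0, -0.001], [0, 0, -0.001], [0, 0, -0.001], [0, 0, -0.001]])

```text
clock: 3.85
tcp_pos: [0.4213, 0.2093, 0.18]
orientation: [-1.569, 0.068, -0.074]
contact_force: [-0.4, -0.1, 0.1]
grip_width: 0.0854
```

```bash
python3 - <<'E'
from h import *
state()
f=r.grab_frame("scene"); cv2.imwrite("pics/s4.png",cv2.resize(f["pixels"][160:260,260:400,::-1],None,fx=5,fy=5,interpolation=cv2.INTER_CUBIC))
E
```

```text
t3.85 G [421.9 209.4  25. ] psi -5.19 a 0.0008 w 0.0854 F [-0.4 -0.1  0.1] j [-0.23  0.55 -0.45  2.17  0.47  0.52 -1.12]
```

View pics/s4.png

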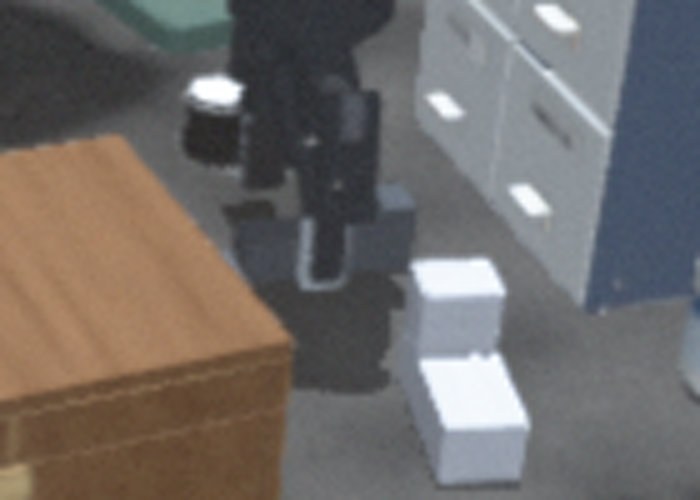

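Request:
step_arm(xyz=[[-0.007, 0.015, 0], [-0.007, 0.015, 0], [-0.007, 0.015, 0], [-0.007, 0.015, 0], [-0.007, 0.015, 0], [-0.007, 0.015, 0], [-0.007, 0.015, 0], [-0.007, 0.015, 0]], rotation=[[0, 0, 0], [0, 0, 0], [0, 0, 0], [0, 0, 0], [0, 0, 0], [0, 0, 0], [0, 0, 0], [0, 0, 0]], grip=1, force=70)

```text
clock: 4.9
tcp_pos: [0.4196, 0.2097, 0.1762]
orientation: [-1.569, 0.068, -0.075]
contact_force: [-0.3, -1.4, 4.7]
grip_width: 0.0223
```

```bash
python3 - <<'E'
from h import *
G,p,a=state()
plan([([G[0],G[1]-.0,.12],p,0,4)])
E
```

```text
t4.90 G [420.3 209.8  21.2] psi -5.20 a 0.0013 w 0.0223 F [-0.3 -1.4  4.7] j [-0.23  0.55 -0.44  2.17  0.48  0.51 -1.13]
4
"xyz": [[0.003, -0.082, 0.0], [0.003, -0.165, 0.001], [0.004, -0.247, 0.001], [0.004, -0.329, 0.001]]
"rotation": [[-0.0, 0.0, 0.003], [-0.0, 0.0, 0.003], [-0.001, 0.0, 0.003], [-0.001, 0.0, 0.003]]
```

Request:
step_arm(xyz=[[0, -0.08, 0], [0, -0.18, 0], [0, -0.3, 0], [0, -0.42, 0], [0, -0.5, 0]], rotation=[[0, 0, 0], [0, 0, 0], [0, 0, 0], [0, 0, 0], [0, 0, 0]])

```text
clock: 5.52
tcp_pos: [0.4185, 0.2092, 0.3272]
orientation: [-1.569, 0.068, -0.075]
contact_force: [1.1, 0.3, -5.3]
grip_width: 0.0226
```

```bash
python3 - <<'E'
from h import *
G,p,a=state()
plan([([.47,-.0,.175],np.radians(50),0,7)])
f=r.grab_frame("scene"); cv2.imwrite("pics/s5.png",cv2.resize(f["pixels"][100:260,220:420,::-1],None,fx=4,fy=4,interpolation=cv2.INTER_CUBIC))
E
```

```text
t5.53 G [419.2 209.2 172.2] psi -5.20 a 0.0009 w 0.0226 F [ 1.1  0.3 -5.3] j [-0.07  0.3  -0.61  2.08  0.23  0.83 -0.91]
7
"xyz": [[0.036, -0.001, -0.097], [0.069, -0.003, -0.194], [0.102, -0.004, -0.291], [0.135, -0.005, -0.388], [0.168, -0.006, -0.485], [0.201, -0.008, -0.582], [0.234, -0.009, -0.679]]
"rotation": [[0.0, -0.088, 0.003], [0.0, -0.175, 0.003], [0.0, -0.263, 0.003], [0.001, -0.35, 0.003], [0.001, -0.438, 0.003], [0.001, -0.526, 0.003], [0.001, -0.613, 0.003]]
```

View pics/s5.png

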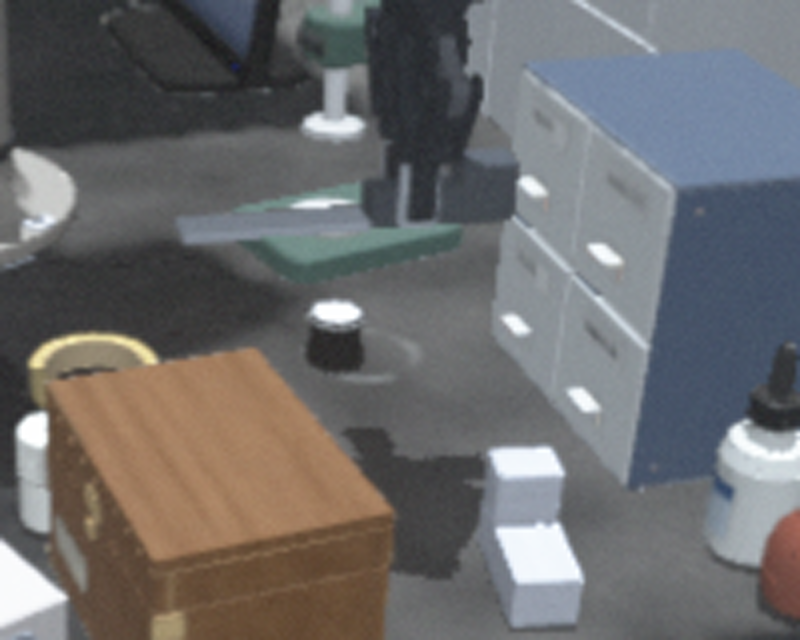

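Request:
step_arm(xyz=[[0.036, 0, -0.1], [0.07, 0, -0.19], [0.1, 0, -0.29], [0.135, 0, -0.39], [0.17, 0, -0.485], [0.2, 0, -0.58], [0.23, 0, -0.68]], rotation=[[0, -0.09, 0], [0, -0.18, 0], [0, -0.26, 0], [0, -0.35, 0], [0, -0.44, 0], [0, -0.53, 0], [0, -0.61, 0]])

```text
clock: 6.45
tcp_pos: [0.4688, -0.0007, 0.3282]
orientation: [-1.462, -0.686, 0.676]
contact_force: [1.3, -0.5, -5.2]
grip_width: 0.0222
```

```bash
python3 - <<'E'
from h import *
G,p,a=state()
plan([([.43,-.18,.18],np.radians(110.2),0,9)])
E
```

```text
t6.45 G [ 4.697e+02 -4.000e-01  1.732e+02] psi 49.96 a -0.0033 w 0.0222 F [ 1.3 -0.5 -5.2] j [ 0.47  0.31 -0.7   2.07  0.27  0.84  0.49]
9
"xyz": [[-0.058, -0.003, -0.032], [-0.118, -0.005, -0.063], [-0.179, -0.008, -0.095], [-0.239, -0.011, -0.127], [-0.3, -0.014, -0.159], [-0.36, -0.016, -0.19], [-0.42, -0.019, -0.222], [-0.48, -0.022, -0.254], [-0.541, -0.024, -0.286]]
"rotation": [[0.0, -0.074, 0.003], [0.001, -0.149, 0.003], [0.001, -0.223, 0.003], [0.002, -0.297, 0.003], [0.002, -0.372, 0.002], [0.003, -0.446, 0.002], [0.003, -0.521, 0.002], [0.003, -0.595, 0.002], [0.004, -0.669, 0.002]]
```

Request:
step_arm(xyz=[[-0.058, 0, -0.032], [-0.118, -0.005, -0.063], [-0.18, -0.01, -0.095], [-0.24, -0.01, -0.127], [-0.3, -0.015, -0.16], [-0.36, -0.015, -0.19], [-0.42, -0.02, -0.222], [-0.48, -0.02, -0.254], [-0.54, -0.02, -0.286]], rotation=[[0, -0.074, 0], [0, -0.15, 0], [0, -0.22, 0], [0, -0.3, 0], [0, -0.37, 0], [0, -0.45, 0], [0, -0.52, 0], [0, -0.595, 0], [0, -0.67, 0]])

```text
clock: 7.58
tcp_pos: [0.4293, -0.1805, 0.3324]
orientation: [-1.02, -1.472, 1.464]
contact_force: [-0.2, -0.6, -5.0]
grip_width: 0.0222
```

```bash
python3 - <<'E'
from h import *
G,p,a=state()
f=r.grab_frame("top"); cv2.imwrite("pics/t6.png",cv2.resize(f["pixels"][145:305,250:410,::-1],None,fx=3.7,fy=3.7,interpolation=cv2.INTER_CUBIC))
f=r.grab_frame("scene"); cv2.imwrite("pics/s6.png",cv2.resize(f["pixels"][120:320,120:320,::-1],None,fx=3,fy=3,interpolation=cv2.INTER_CUBIC))
E
```

```text
t7.58 G [ 430.  -180.1  177.4] psi 110.47 a -0.0049 w 0.0222 F [-0.2 -0.6 -5. ] j [ 1.    0.34 -0.86  2.07  0.33  0.87  1.88]
```

View pics/t6.png

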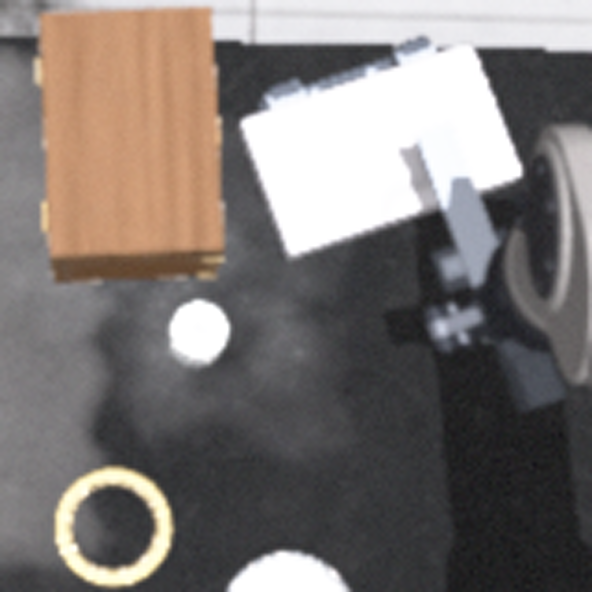

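View pics/s6.png

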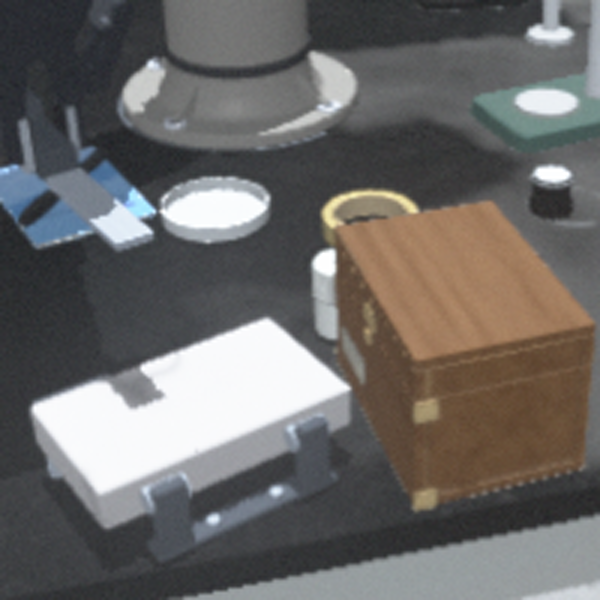

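```bash
python3 - <<'E'
from h import *
f=r.grab_frame("scene"); 
p,M=now(); G=p+.155*M[:,1]
def B(x,y,z): return G-M[:,2]*(x-.012)+M[:,0]*y-M[:,1]*(z-.0212)
pts=[B(.14,s*.012,z) for z in(0,.006) for s in(1,-1)]
q=proj(f,pts); print(((q-120+.5)*3-.5).round())
cv2.imwrite("pics/s7.png",cv2.resize(f["pixels"][165:215,120:180,::-1],None,fx=10,fy=10,interpolation=cv2.INTER_CUBIC))
print(((q-[120,165]+.5)*10-.5).round())
E
```

```text
[[159. 239.]
 [121. 251.]
 [158. 230.]
 [119. 242.]]
[[530. 347.]
 [403. 388.]
 [527. 318.]
 [399. 358.]]
```

View pics/s7.png

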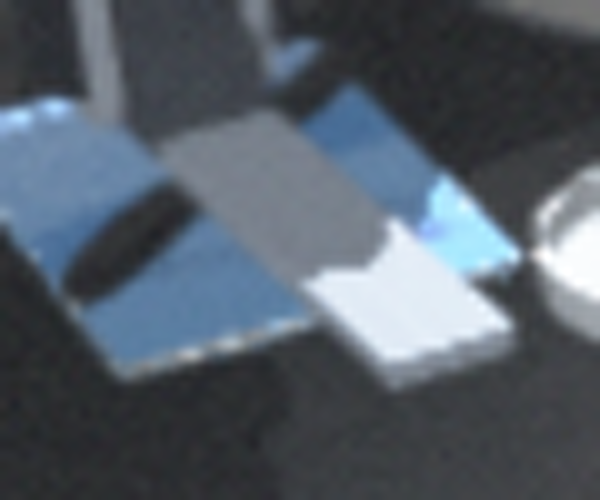

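```bash
cat >> h.py <<'E'
PX=np.array([np.cos(YAW),np.sin(YAW),0]); PY=np.array([-np.sin(YAW),np.cos(YAW),0])
PSI=YAW+np.pi/2; RX=-.0395; RZ=.016; BY=-.0426
def w(x,y,z): return E+PX*x+PY*y+np.array([0,0,z])
def bar(a,L,tipx,gl=.128,gh=.0212):
    d=np.array([np.cos(a),-np.sin(a)]); n=np.array([np.sin(a),np.cos(a)])
    C=np.array([RX,RZ]); P=C+n*(.008+L); s=(tipx-P[0])/d[0]; T=P+d*s; g=T-d*gl+n*gh
    H=T-d*.186  # heavy rear bottom
    return w(g[0],BY,g[1]),T,H
E
python3 - <<'E'
from h import *
state()
for a,L,t in [(.35,.0035,-.03),(.35,.0035,.017),(0,0,.017),(-.18,0,.017),(-.185,0,.017),(-.19,0,.017)]: print(a,L,t,*[v.round(4) for v in bar(a,L,t)])
g=bar(.35,.0035,-.03)[0]
plan([(g+[0,0,.07],PSI,.35,6)])
E
```

```text
t7.72 G [ 429.9 -180.4  177.4] psi 110.05 a -0.0048 w 0.0224 F [-0.3  0.7 -5.6] j [ 1.    0.34 -0.86  2.07  0.33  0.87  1.87]
0.35 0.0035 -0.03 [ 0.3925 -0.2253  0.0886] [-0.03    0.0248] [-0.2047  0.0886]
0.35 0.0035 0.017 [ 0.4366 -0.2091  0.0714] [0.017  0.0076] [-0.1577  0.0714]
0 0 0.017 [ 0.4225 -0.2143  0.0452] [0.017 0.024] [-0.169  0.024]
-0.18 0 0.017 [ 0.4209 -0.2149  0.0324] [0.017  0.0344] [-0.166   0.0011]
-0.185 0 0.017 [ 0.4209 -0.2149  0.032 ] [0.017  0.0347] [-0.1658  0.0005]
-0.19 0 0.017 [ 0.4209 -0.2149  0.0317] [0.017 0.035] [-1.657e-01 -1.000e-04]
6
"xyz": [[-0.016, 0.011, -0.002], [-0.032, 0.024, -0.005], [-0.048, 0.039, -0.007], [-0.064, 0.056, -0.009], [-0.081, 0.074, -0.01], [-0.097, 0.094, -0.011]]
"rotation": [[0.038, -0.0, 0.001], [0.075, -0.001, 0.001], [0.113, -0.001, 0.001], [0.151, -0.001, 0.001], [0.188, -0.001, 0.001], [0.226, -0.001, 0.001]]
```

Request:
step_arm(xyz=[[-0.016, 0.011, 0], [-0.032, 0.024, -0.005], [-0.048, 0.039, -0.007], [-0.064, 0.056, -0.009], [-0.08, 0.074, -0.01], [-0.097, 0.094, -0.011], [-0.097, 0.094, -0.011]], rotation=[[0.04, 0, 0], [0.075, 0, 0], [0.11, 0, 0], [0.15, 0, 0], [0.19, 0, 0], [0.226, 0, 0], [0.226, 0, 0]])

```text
clock: 8.6
tcp_pos: [0.4429, -0.2059, 0.3033]
orientation: [-0.803, -1.153, 1.644]
contact_force: [0.0, 0.2, -4.9]
grip_width: 0.0228
```

```bash
python3 - <<'E'
from h import *
G,p,a=state()
g=bar(.35,.0035,-.03)[0]
plan([(g,PSI,.35,4)])
f=r.grab_frame("scene"); cv2.imwrite("pics/s8.png",cv2.resize(f["pixels"][120:320,100:300,::-1],None,fx=3,fy=3,interpolation=cv2.INTER_CUBIC))
E
```

```text
t8.60 G [ 393.  -223.8  157.6] psi 110.06 a 0.3496 w 0.0228 F [ 0.   0.2 -4.9] j [ 0.83  0.48 -0.73  1.97  0.5   1.19  1.75]
4
"xyz": [[0.0, 0.054, -0.019], [-0.001, 0.109, -0.038], [-0.002, 0.163, -0.057], [-0.003, 0.217, -0.076]]
"rotation": [[0.0, 0.0, 0.002], [0.0, -0.0, 0.002], [0.0, -0.001, 0.002], [0.0, -0.001, 0.002]]
```

View pics/s8.png

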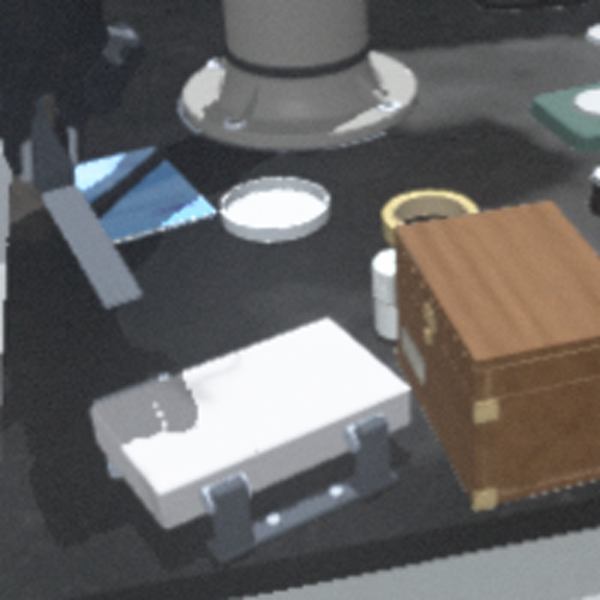

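Request:
step_arm(xyz=[[0, 0.054, -0.019], [0, 0.11, -0.038], [-0.002, 0.163, -0.057], [-0.003, 0.2, -0.07], [-0.003, 0.217, -0.076], [-0.003, 0.217, -0.076]], rotation=[[0, 0, 0], [0, 0, 0.002], [0, 0, 0.002], [0, 0, 0.002], [0, 0, 0.002], [0, 0, 0.002]])

```text
clock: 9.4
tcp_pos: [0.4424, -0.2068, 0.2344]
orientation: [-0.806, -1.153, 1.646]
contact_force: [0.2, 0.7, -4.3]
grip_width: 0.0224
```

```bash
python3 - <<'E'
from h import *
G,p,a=state()
print(bar(.35,.0035,-.03)[0])
g=bar(.35,.0035,.017)[0]
plan([(g,PSI,.35,6)])
f=r.grab_frame("scene"); cv2.imwrite("pics/s9.png",cv2.resize(f["pixels"][140:300,100:260,::-1],None,fx=3.7,fy=3.7,interpolation=cv2.INTER_CUBIC))
f=r.grab_frame("top"); cv2.imwrite("pics/t9.png",cv2.resize(f["pixels"][145:305,290:450,::-1],None,fx=3.7,fy=3.7,interpolation=cv2.INTER_CUBIC))
E
```

```text
t9.40 G [ 392.7 -225.1   88.8] psi 110.14 a 0.3489 w 0.0224 F [ 0.2  0.7 -4.3] j [ 0.79  0.58 -0.69  2.01  0.59  1.08  1.66]
[ 0.3925331  -0.22534718  0.08858006]
6
"xyz": [[-0.0, 0.0, -0.028], [-0.0, 0.0, -0.056], [-0.0, 0.001, -0.083], [-0.0, 0.001, -0.111], [-0.0, 0.001, -0.139], [-0.0, 0.001, -0.167]]
"rotation": [[0.0, -0.0, -0.0], [0.0, -0.0, -0.0], [0.0, -0.0, -0.0], [0.0, -0.001, -0.0], [0.001, -0.001, 0.0], [0.001, -0.001, 0.0]]
```

View pics/s9.png

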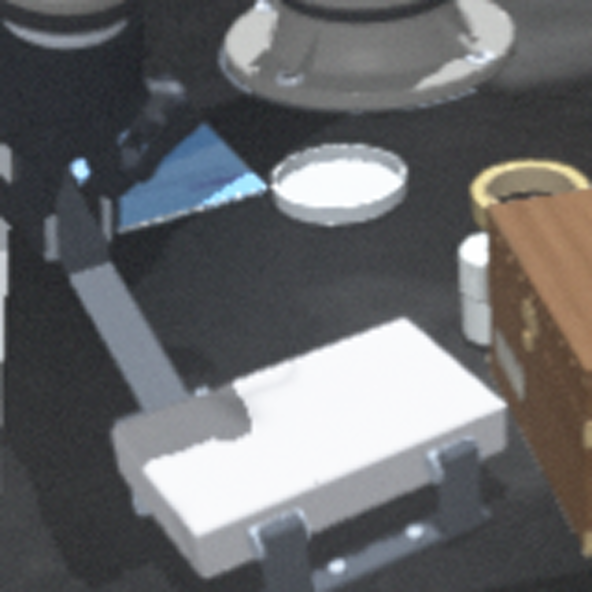

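View pics/t9.png

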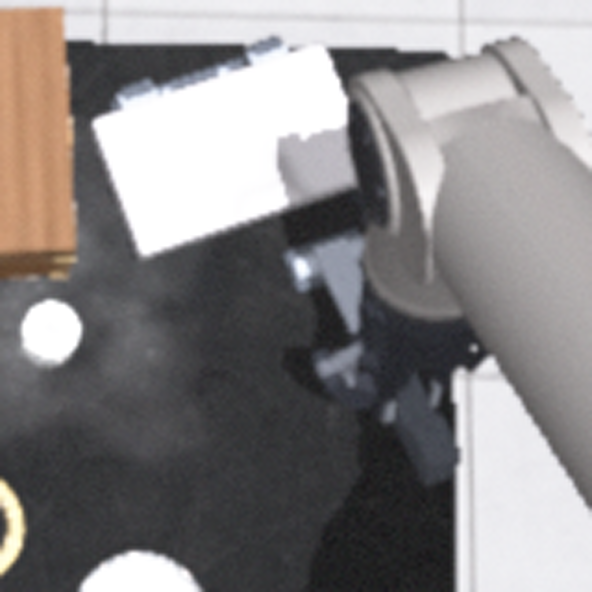

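Request:
step_arm(xyz=[[0, 0, -0.028], [0, 0, -0.056], [0, 0, -0.084], [0, 0, -0.11], [0, 0, -0.14], [0, 0, -0.167], [0, 0, -0.167]], rotation=[[0, 0, 0], [0, 0, 0], [0, 0, 0], [0, 0, 0], [0, 0, 0], [0, 0, 0], [0, 0, 0]])

```text
clock: 10.38
tcp_pos: [0.4874, -0.1903, 0.2177]
orientation: [-0.806, -1.154, 1.647]
contact_force: [-1.1, 0.1, -5.0]
grip_width: 0.0224
```

```bash
python3 - <<'E'
from h import *
G,p,a=state()
f=r.grab_frame("scene"); cv2.imwrite("pics/s10.png",cv2.resize(f["pixels"][140:300,100:260,::-1],None,fx=3.7,fy=3.7,interpolation=cv2.INTER_CUBIC))
f=r.grab_frame("top"); cv2.imwrite("pics/t10.png",cv2.resize(f["pixels"][185:265,340:420,::-1],None,fx=7,fy=7,interpolation=cv2.INTER_CUBIC))
plan([(bar(.25,0.0005,.017)[0],PSI,.25,4),(bar(.1,0.000,.017)[0],PSI,.1,3),(bar(0,0.000,.017)[0],PSI,0,3)])
E
```

```text
t10.38 G [ 437.9 -208.6   72. ] psi 110.17 a 0.3478 w 0.0224 F [-1.1  0.1 -5. ] j [ 0.71  0.65 -0.67  1.93  0.61  1.11  1.61]
10
"xyz": [[-0.0, 0.009, 0.015], [-0.0, 0.019, 0.03], [-0.0, 0.029, 0.045], [0.0, 0.04, 0.059], [0.0, 0.056, 0.088], [-0.0, 0.074, 0.116], [-0.0, 0.093, 0.144], [-0.0, 0.106, 0.161], [-0.0, 0.119, 0.178], [-0.0, 0.133, 0.194]]
"rotation": [[-0.016, -0.0, -0.001], [-0.031, -0.001, -0.001], [-0.047, -0.001, -0.0], [-0.063, -0.001, -0.0], [-0.095, -0.001, -0.0], [-0.126, -0.001, -0.0], [-0.158, -0.001, -0.0], [-0.18, -0.001, -0.001], [-0.201, -0.001, -0.001], [-0.222, -0.001, -0.001]]
```

View pics/s10.png

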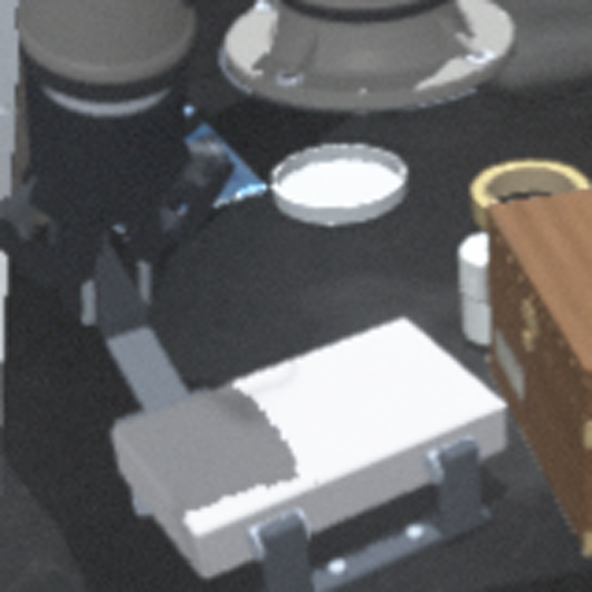

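View pics/t10.png

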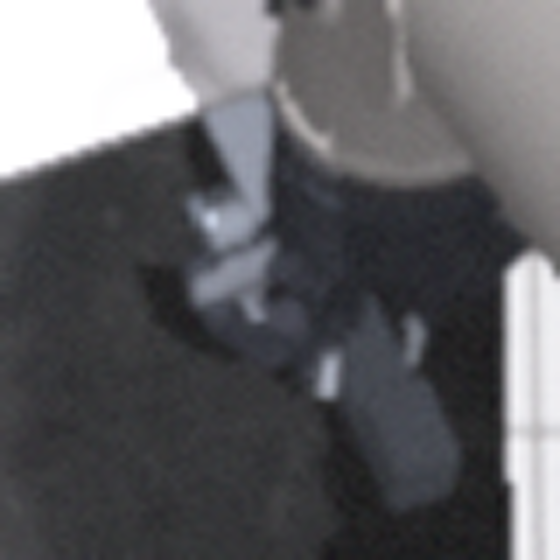

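Request:
step_arm(xyz=[[0, 0.009, 0.015], [0, 0.019, 0.03], [0, 0.029, 0.045], [0, 0.04, 0.059], [0, 0.056, 0.088], [0, 0.074, 0.116], [0, 0.093, 0.144], [0, 0.106, 0.161], [0, 0.119, 0.178], [0, 0.133, 0.194]], rotation=[[-0.016, 0, 0], [-0.031, 0, 0], [-0.047, 0, 0], [-0.063, 0, 0], [-0.095, 0, 0], [-0.126, 0, 0], [-0.158, 0, 0], [-0.18, 0, 0], [-0.2, 0, 0], [-0.222, 0, 0]])

```text
clock: 11.72
tcp_pos: [0.4227, -0.2142, 0.2005]
orientation: [-1.025, -1.466, 1.463]
contact_force: [2.5, 1.9, -6.9]
grip_width: 0.0222
```

```bash
python3 - <<'E'
from h import *
G,p,a=state()
print(bar(0,0,.017)[0])
plan([(bar(-.1,0.000,.017)[0],PSI,-.1,3),(bar(-.19,0.000,.017)[0]-[0,0,.001],PSI,-.19,4),(bar(-.19,0.000,.017)[0]-[0,0,.003],PSI,-.2,3)])
E
```

```text
t11.72 G [ 423.2 -214.2   45.5] psi 110.15 a -0.0030 w 0.0222 F [ 2.5  1.9 -6.9] j [ 0.94  0.58 -0.73  2.14  0.65  0.65  1.67]
[ 0.42253698 -0.2143079   0.0452    ]
10
"xyz": [[-0.001, 0.009, 0.019], [-0.0, 0.018, 0.038], [-0.0, 0.027, 0.057], [-0.0, 0.035, 0.069], [-0.0, 0.042, 0.081], [-0.0, 0.05, 0.092], [-0.0, 0.059, 0.104], [-0.0, 0.061, 0.106], [-0.0, 0.064, 0.107], [-0.0, 0.066, 0.109]]
"rotation": [[-0.021, -0.0, -0.001], [-0.041, -0.0, -0.001], [-0.062, -0.0, -0.001], [-0.076, -0.0, -0.001], [-0.09, -0.0, -0.001], [-0.105, -0.0, -0.001], [-0.119, -0.0, -0.001], [-0.121, -0.0, -0.001], [-0.123, -0.0, -0.001], [-0.125, -0.0, -0.001]]
```

Request:
step_arm(xyz=[[0, 0.01, 0.019], [0, 0.02, 0.038], [0, 0.028, 0.057], [0, 0.036, 0.069], [0, 0.044, 0.081], [0, 0.052, 0.092], [0, 0.06, 0.104], [0, 0.063, 0.106]], rotation=[[-0.02, 0, 0], [-0.04, 0, 0], [-0.062, 0, 0], [-0.076, 0, 0], [-0.09, 0, 0], [-0.105, 0, 0], [-0.119, 0, 0], [-0.123, 0, 0]])

```text
clock: 12.72
tcp_pos: [0.3924, -0.2251, 0.1831]
orientation: [-1.142, -1.629, 1.343]
contact_force: [-19.6, 2.7, 50.9]
grip_width: 0.0225
```

```bash
python3 - <<'E'
from h import *
G,p,a=state()
print(bar(-.19,0,.017)[0])
f=r.grab_frame("scene"); cv2.imwrite("pics/s11.png",cv2.resize(f["pixels"][140:300,100:260,::-1],None,fx=3.7,fy=3.7,interpolation=cv2.INTER_CUBIC))
f=r.grab_frame("top"); cv2.imwrite("pics/t11.png",cv2.resize(f["pixels"][145:275,310:440,::-1],None,fx=4.5,fy=4.5,interpolation=cv2.INTER_CUBIC))
E
```

```text
t12.72 G [ 420.8 -215.3   31.1] psi 110.16 a -0.1949 w 0.0225 F [-19.6   2.7  50.9] j [ 1.05  0.58 -0.74  2.23  0.7   0.39  1.7 ]
[ 0.42094121 -0.21489503  0.03165723]
```

View pics/s11.png

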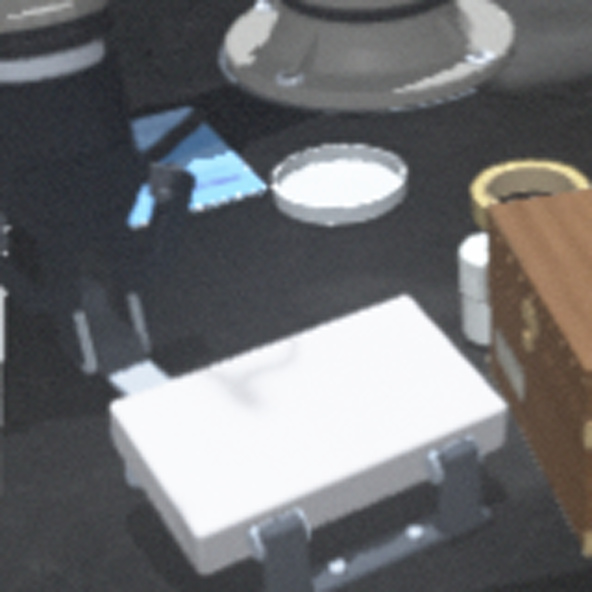

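View pics/t11.png

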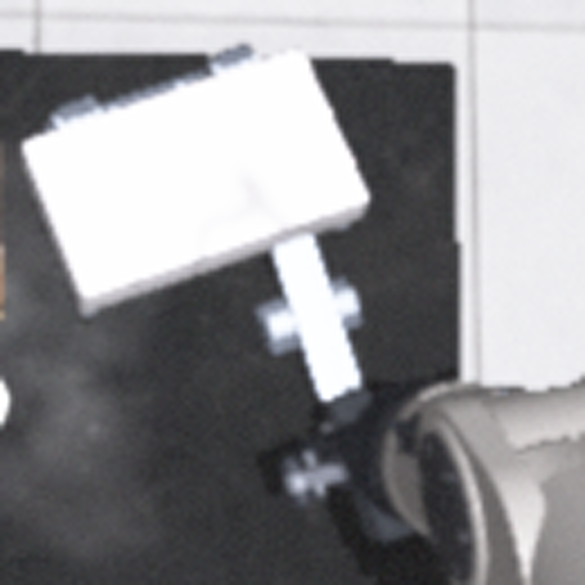

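Request:
step_arm(xyz=[[0, -0.002, 0], [0, -0.002, 0], [0, -0.002, 0], [0, -0.002, 0], [0, -0.002, 0]], rotation=[[0, 0, 0], [0, 0, 0], [0, 0, 0], [0, 0, 0], [0, 0, 0]], grip=0.3)

```text
clock: 13.45
tcp_pos: [0.3923, -0.2251, 0.1836]
orientation: [-1.141, -1.629, 1.343]
contact_force: [0.6, 0.2, 0.8]
grip_width: 0.06
```

```bash
python3 - <<'E'
from h import *
G,p,a=state()
E
```

```text
t13.45 G [ 420.6 -215.3   31.5] psi 110.16 a -0.1947 w 0.0600 F [0.6 0.2 0.8] j [ 1.05  0.58 -0.74  2.23  0.7   0.39  1.71]
```

Request:
step_arm(xyz=[[0, -0.08, 0], [0, -0.2, 0], [0, -0.35, -0.02], [0, -0.5, -0.06]], rotation=[[0, 0, 0], [0, 0, 0], [0.05, 0, 0], [0.124, 0, 0]], grip=0.2)

```text
clock: 13.95
tcp_pos: [0.3804, -0.2288, 0.3352]
orientation: [-1.022, -1.458, 1.466]
contact_force: [0.4, -1.2, -0.4]
grip_width: 0.0684
```

```bash
python3 - <<'E'
from h import *
G,p,a=state()
f=r.grab_frame("scene"); cv2.imwrite("pics/s12.png",cv2.resize(f["pixels"][140:300,100:260,::-1],None,fx=3.7,fy=3.7,interpolation=cv2.INTER_CUBIC))
plan([([.48,.03,.19],np.radians(85),0,6)])
E
```

```text
t13.95 G [ 379.9 -229.3  180.2] psi 110.07 a 0.0042 w 0.0684 F [ 0.4 -1.2 -0.4] j [ 1.29  0.35 -1.04  2.1   0.4   0.89  1.95]
6
"xyz": [[0.112, -0.004, -0.1], [0.229, -0.007, -0.199], [0.345, -0.011, -0.299], [0.462, -0.015, -0.399], [0.579, -0.019, -0.498], [0.696, -0.022, -0.598]]
"rotation": [[-0.0, 0.047, -0.006], [-0.0, 0.093, -0.006], [-0.001, 0.14, -0.006], [-0.001, 0.187, -0.006], [-0.001, 0.233, -0.006], [-0.001, 0.28, -0.006]]
```

View pics/s12.png

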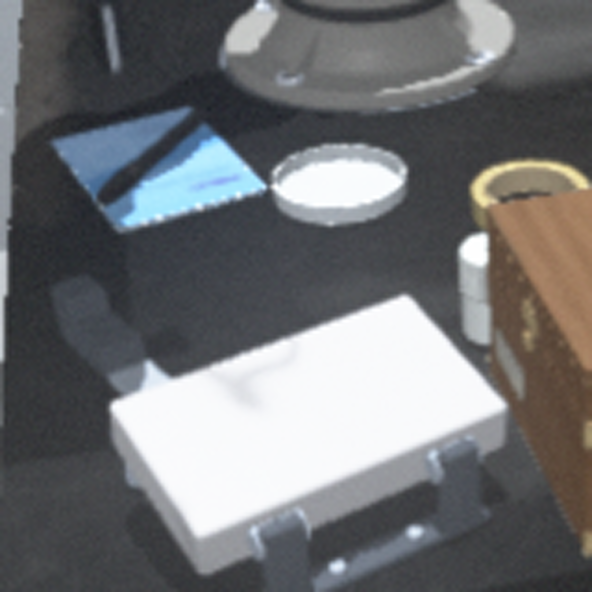

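Request:
step_arm(xyz=[[0.112, -0.004, -0.1], [0.23, -0.007, -0.2], [0.345, -0.011, -0.3], [0.46, -0.015, -0.4], [0.58, -0.019, -0.5], [0.7, -0.022, -0.6]], rotation=[[0, 0.047, 0], [0, 0.09, 0], [0, 0.14, 0], [0, 0.19, 0], [0, 0.23, 0], [0, 0.28, 0]])

```text
clock: 14.75
tcp_pos: [0.4804, 0.0328, 0.3446]
orientation: [-1.257, -1.138, 1.15]
contact_force: [0.9, 0.2, -0.7]
grip_width: 0.068
```

```bash
python3 - <<'E'
from h import *
G,p,a=state()
plan([([.5327,.2352,.13],np.radians(78),0,6)])
E
```

```text
t14.75 G [480.4  31.3 189.6] psi 84.87 a -0.0003 w 0.0680 F [ 0.9  0.2 -0.7] j [ 0.6   0.39 -0.96  2.02  0.4   0.94  0.91]
6
"xyz": [[0.111, 0.032, -0.019], [0.226, 0.064, -0.038], [0.342, 0.096, -0.057], [0.458, 0.128, -0.075], [0.574, 0.16, -0.094], [0.689, 0.192, -0.113]]
"rotation": [[0.0, 0.013, -0.006], [0.0, 0.025, -0.006], [0.0, 0.038, -0.006], [0.0, 0.051, -0.006], [0.0, 0.064, -0.006], [0.001, 0.076, -0.006]]
```

Request:
step_arm(xyz=[[0.111, 0.01, -0.02], [0.226, 0.03, -0.04], [0.342, 0.06, -0.057], [0.458, 0.1, -0.075], [0.574, 0.15, -0.094], [0.689, 0.192, -0.113], [0.689, 0.192, -0.113]], rotation=[[0, 0.013, -0.006], [0, 0.025, -0.006], [0, 0.038, -0.006], [0, 0.05, -0.006], [0, 0.064, -0.006], [0, 0.076, -0.006], [0, 0.076, -0.006]])

```text
clock: 15.62
tcp_pos: [0.5319, 0.238, 0.2839]
orientation: [-1.297, -1.057, 1.056]
contact_force: [0.4, -0.4, -0.7]
grip_width: 0.0685
```

```bash
python3 - <<'E'
from h import *
G,p,a=state()
plan([([.5327,.2352,.045],np.radians(78),0,5)])
f=r.grab_frame("scene"); cv2.imwrite("pics/s13.png",cv2.resize(f["pixels"][130:290,300:460,::-1],None,fx=3.7,fy=3.7,interpolation=cv2.INTER_CUBIC))
E
```

```text
t15.62 G [531.8 238.3 128.9] psi 78.27 a 0.0011 w 0.0685 F [ 0.4 -0.4 -0.7] j [ 0.09  0.61 -0.83  1.84  0.55  0.94  0.37]
5
"xyz": [[-0.001, 0.056, -0.001], [-0.003, 0.112, -0.002], [-0.005, 0.168, -0.003], [-0.007, 0.224, -0.004], [-0.009, 0.28, -0.005]]
"rotation": [[-0.0, 0.001, 0.001], [-0.0, 0.001, 0.001], [-0.0, 0.002, 0.001], [-0.001, 0.002, 0.001], [-0.001, 0.003, 0.001]]
```

View pics/s13.png

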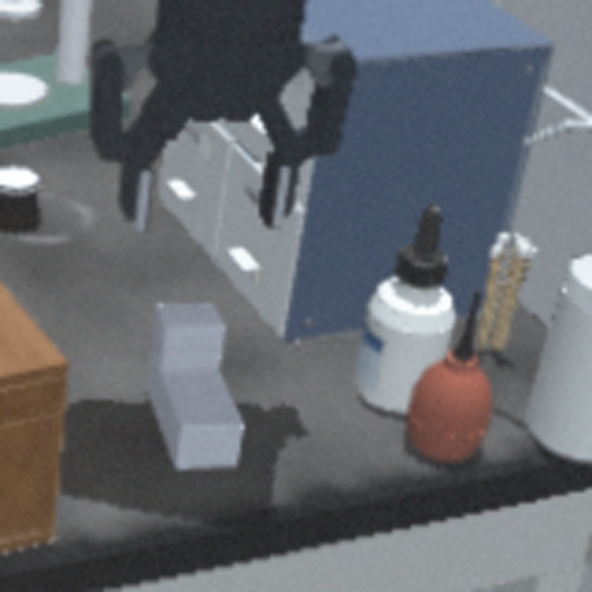

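Request:
step_arm(xyz=[[-0.009, 0.06, 0], [-0.009, 0.112, -0.002], [-0.009, 0.168, -0.003], [-0.009, 0.224, -0.004], [-0.009, 0.27, -0.005], [-0.009, 0.28, -0.005]], rotation=[[0, 0.003, 0], [0, 0.003, 0], [0, 0.003, 0], [0, 0.003, 0], [0, 0.003, 0], [0, 0.003, 0]])

```text
clock: 16.42
tcp_pos: [0.5327, 0.2332, 0.199]
orientation: [-1.301, -1.051, 1.054]
contact_force: [-0.4, -0.1, 0.4]
grip_width: 0.0683
```

Request:
step_arm(xyz=[[0, 0, 0], [0, 0, 0], [0, 0, 0], [0, 0, 0], [0, 0, 0]], rotation=[[0, 0, 0], [0, 0, 0], [0, 0, 0], [0, 0, 0], [0, 0, 0]], grip=1, force=45)

```text
clock: 17.05
tcp_pos: [0.5329, 0.2337, 0.1997]
orientation: [-1.3, -1.052, 1.053]
contact_force: [-1.6, 1.3, 5.7]
grip_width: 0.0357
```

```bash
python3 - <<'E'
from h import *
G,p,a=state()
f=r.grab_frame("scene"); cv2.imwrite("pics/s14.png",cv2.resize(f["pixels"][130:290,300:460,::-1],None,fx=3.7,fy=3.7,interpolation=cv2.INTER_CUBIC))
E
```

```text
t17.05 G [532.8 233.7  44.7] psi 77.93 a 0.0010 w 0.0357 F [-1.6  1.3  5.7] j [ 0.03  0.72 -0.75  1.89  0.67  0.81  0.29]
```

View pics/s14.png

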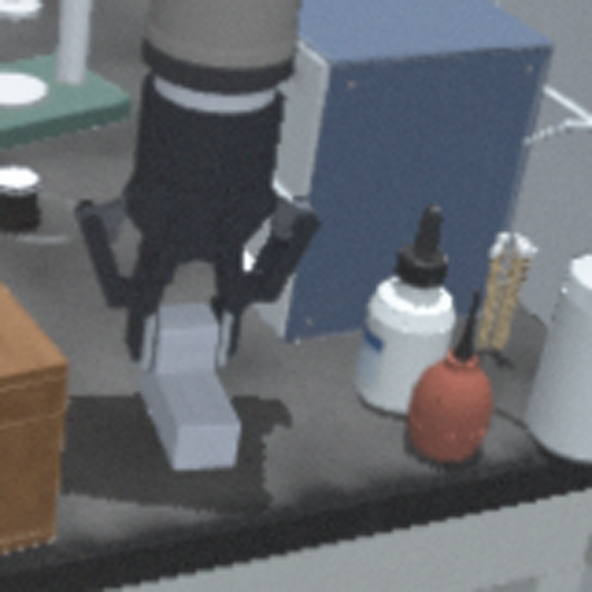

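Request:
step_arm(xyz=[[0, -0.1, 0], [0, -0.25, 0], [0, -0.4, 0], [0, -0.54, 0]], rotation=[[0, 0, 0], [0, 0, 0], [0, 0, 0], [0, 0, 0]])

```text
clock: 17.6
tcp_pos: [0.5328, 0.2328, 0.3624]
orientation: [-1.301, -1.05, 1.054]
contact_force: [0.2, 0.3, -2.2]
grip_width: 0.0354
```

```bash
python3 - <<'E'
from h import *
G,p,a=state()
print(w(-.085,.036,.05))
plan([([.475,.03,.205],np.radians(92),0,6)])
E
```

```text
t17.60 G [532.5 232.7 207.4] psi 77.91 a 0.0020 w 0.0354 F [ 0.2  0.3 -2.2] j [ 0.15  0.52 -0.9   1.78  0.46  1.07  0.45]
[ 0.41979736 -0.1315646   0.05      ]
6
"xyz": [[-0.117, 0.002, 0.008], [-0.234, 0.003, 0.016], [-0.351, 0.004, 0.023], [-0.468, 0.006, 0.031], [-0.585, 0.007, 0.039], [-0.701, 0.009, 0.047]]
"rotation": [[-0.0, -0.026, -0.001], [-0.0, -0.052, -0.001], [-0.001, -0.078, -0.001], [-0.001, -0.104, -0.001], [-0.001, -0.13, -0.001], [-0.001, -0.157, -0.001]]
```

Request:
step_arm(xyz=[[-0.117, 0, 0.008], [-0.234, 0, 0.016], [-0.35, 0, 0.023], [-0.47, 0, 0.03], [-0.585, 0, 0.039], [-0.7, 0, 0.047]], rotation=[[0, -0.026, 0], [0, -0.05, 0], [0, -0.08, 0], [0, -0.1, 0], [0, -0.13, 0], [0, -0.157, 0]])

```text
clock: 18.35
tcp_pos: [0.4741, 0.0287, 0.362]
orientation: [-1.19, -1.232, 1.239]
contact_force: [0.4, 0.8, -2.7]
grip_width: 0.0353
```

```bash
python3 - <<'E'
from h import *
G,p,a=state()
plan([(w(-.088,.037,.19),PSI,0,6)])
E
```

```text
t18.35 G [473.5  28.4 207. ] psi 92.09 a 0.0040 w 0.0353 F [ 0.4  0.8 -2.7] j [ 0.67  0.36 -1.02  2.01  0.37  0.97  1.07]
6
"xyz": [[-0.089, 0.01, 0.035], [-0.176, 0.02, 0.07], [-0.264, 0.029, 0.105], [-0.352, 0.039, 0.14], [-0.439, 0.049, 0.176], [-0.527, 0.059, 0.211]]
"rotation": [[-0.0, -0.034, -0.001], [-0.001, -0.067, -0.001], [-0.001, -0.101, -0.001], [-0.002, -0.134, -0.001], [-0.002, -0.168, -0.001], [-0.003, -0.201, -0.001]]
```

Request:
step_arm(xyz=[[-0.089, 0.01, 0.035], [-0.176, 0.02, 0.07], [-0.264, 0.03, 0.105], [-0.35, 0.04, 0.14], [-0.44, 0.05, 0.176], [-0.527, 0.06, 0.21], [-0.527, 0.06, 0.21]], rotation=[[0, -0.034, 0], [0, -0.067, 0], [0, -0.1, 0], [-0.001, -0.134, 0], [-0.002, -0.168, 0], [-0.003, -0.2, -0.001], [-0.003, -0.2, -0.001]])

```text
clock: 19.23
tcp_pos: [0.4153, -0.1339, 0.3435]
orientation: [-1.023, -1.458, 1.46]
contact_force: [-1.0, 0.9, -2.5]
grip_width: 0.0356
```

```bash
python3 - <<'E'
from h import *
G,p,a=state()
plan([(w(-.088,.037,.08),PSI,0,4),(w(-.088,.037,.048),PSI,0,3)])
f=r.grab_frame("scene"); cv2.imwrite("pics/s15.png",cv2.resize(f["pixels"][100:300,90:290,::-1],None,fx=3,fy=3,interpolation=cv2.INTER_CUBIC))
f=r.grab_frame("top"); cv2.imwrite("pics/t15.png",cv2.resize(f["pixels"][145:275,290:440,::-1],None,fx=4.5,fy=4.5,interpolation=cv2.INTER_CUBIC))
E
```

```text
t19.23 G [ 414.9 -133.9  188.5] psi 109.83 a 0.0025 w 0.0356 F [-1.   0.9 -2.5] j [ 1.11  0.34 -1.08  2.11  0.38  0.91  1.73]
7
"xyz": [[0.002, 0.09, -0.002], [0.003, 0.181, -0.004], [0.004, 0.271, -0.006], [0.005, 0.362, -0.008], [0.005, 0.397, -0.008], [0.005, 0.433, -0.008], [0.005, 0.468, -0.008]]
"rotation": [[-0.0, -0.001, 0.001], [-0.001, -0.002, 0.001], [-0.001, -0.003, 0.001], [-0.002, -0.004, 0.001], [-0.002, -0.004, 0.001], [-0.002, -0.004, 0.001], [-0.002, -0.004, 0.001]]
```

View pics/s15.png

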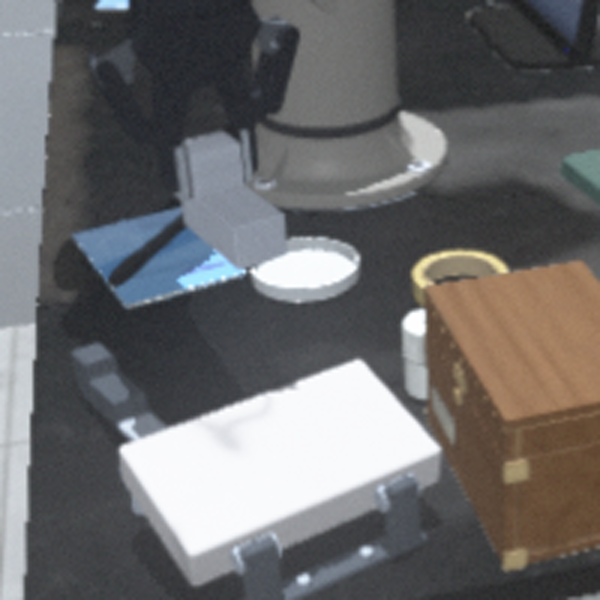

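View pics/t15.png

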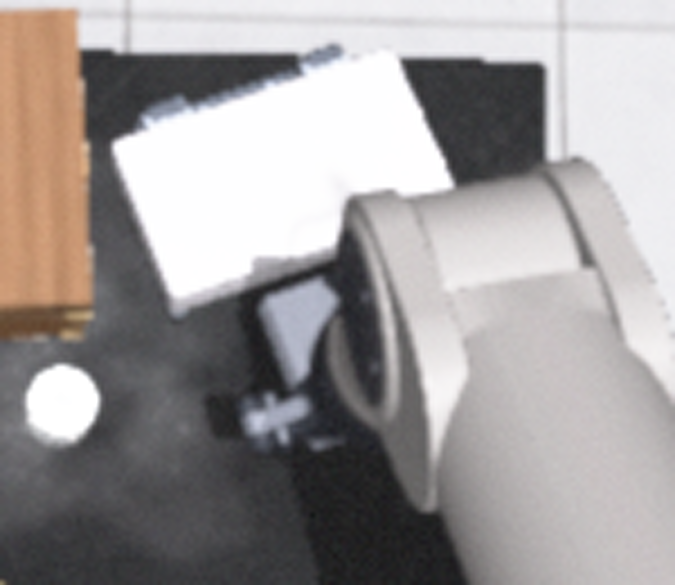

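Request:
step_arm(xyz=[[0.002, 0.09, -0.002], [0.003, 0.18, -0.004], [0.004, 0.27, -0.006], [0.005, 0.36, -0.008], [0.005, 0.4, -0.008], [0.005, 0.435, -0.008], [0.005, 0.468, -0.008], [0.005, 0.468, -0.008]], rotation=[[0, -0.001, 0], [0, -0.002, 0], [-0.001, -0.003, 0.001], [-0.002, -0.004, 0.001], [-0.002, -0.004, 0.001], [-0.002, -0.004, 0.001], [-0.002, -0.004, 0.001], [-0.002, -0.004, 0.001]])

```text
clock: 20.32
tcp_pos: [0.4181, -0.1292, 0.2037]
orientation: [-1.021, -1.468, 1.465]
contact_force: [0.2, -0.2, -2.6]
grip_width: 0.0357
```

```bash
python3 - <<'E'
from h import *
G,p,a=state()
plan([(w(-.088,.037,.0465),PSI,0,1),(w(-.026,.037,.0465),PSI,0,9)])
f=r.grab_frame("scene"); cv2.imwrite("pics/s16.png",cv2.resize(f["pixels"][140:300,100:260,::-1],None,fx=3.7,fy=3.7,interpolation=cv2.INTER_CUBIC))
f=r.grab_frame("top"); cv2.imwrite("pics/t16.png",cv2.resize(f["pixels"][145:275,290:440,::-1],None,fx=4.5,fy=4.5,interpolation=cv2.INTER_CUBIC))
E
```

```text
t20.32 G [ 418.5 -129.2   48.7] psi 110.37 a -0.0026 w 0.0357 F [ 0.2 -0.2 -2.6] j [ 0.85  0.56 -0.84  2.21  0.71  0.65  1.42]
10
"xyz": [[-0.006, 0.007, 0.007], [-0.006, 0.007, -0.016], [-0.006, 0.007, -0.038], [-0.006, 0.007, -0.061], [-0.006, 0.007, -0.084], [-0.006, 0.007, -0.107], [-0.006, 0.008, -0.13], [-0.006, 0.008, -0.153], [-0.006, 0.008, -0.176], [-0.006, 0.008, -0.199]]
"rotation": [[0.002, 0.002, -0.0], [0.002, 0.002, -0.0], [0.002, 0.002, -0.0], [0.002, 0.002, -0.0], [0.002, 0.002, -0.0], [0.002, 0.002, -0.0], [0.002, 0.002, -0.0], [0.002, 0.002, -0.0], [0.002, 0.002, -0.0], [0.002, 0.002, -0.0]]
```

View pics/s16.png

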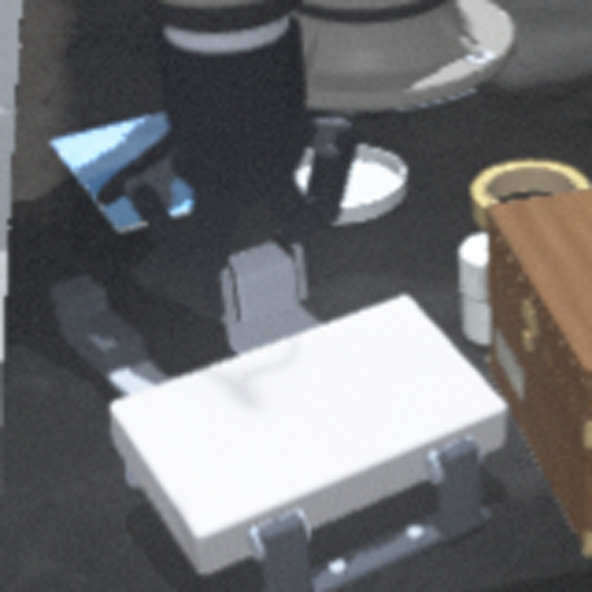

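View pics/t16.png

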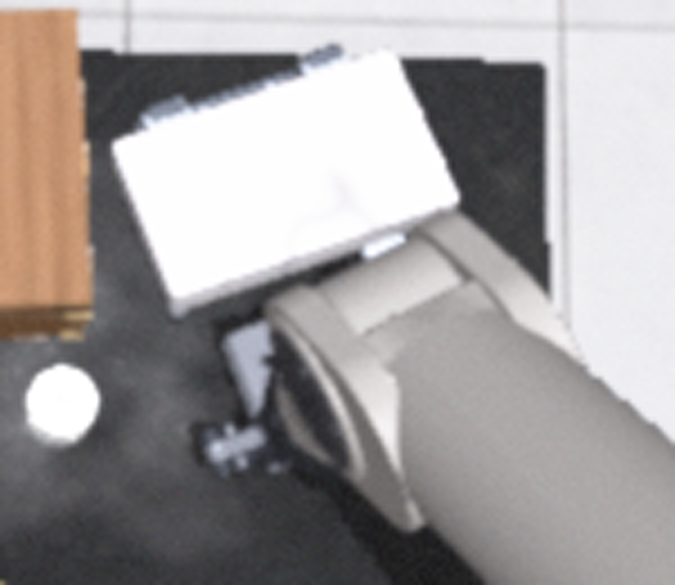

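Request:
step_arm(xyz=[[-0.006, 0.007, 0], [-0.006, 0.007, -0.02], [-0.006, 0.007, -0.04], [-0.006, 0.007, -0.06], [-0.006, 0.007, -0.08], [-0.006, 0.007, -0.1], [-0.006, 0.007, -0.12], [-0.006, 0.008, -0.14], [-0.006, 0.008, -0.16], [-0.006, 0.008, -0.18], [-0.006, 0.008, -0.199], [-0.006, 0.008, -0.199]], rotation=[[0.002, 0.002, 0], [0.002, 0.002, 0], [0.002, 0.002, 0], [0.002, 0.002, 0], [0.002, 0.002, 0], [0.002, 0.002, 0], [0.002, 0.002, 0], [0.002, 0.002, 0], [0.002, 0.002, 0], [0.002, 0.002, 0], [0.002, 0.002, 0], [0.002, 0.002, 0]])

```text
clock: 21.92
tcp_pos: [0.4754, -0.1099, 0.2021]
orientation: [-1.023, -1.464, 1.464]
contact_force: [0.2, 0.5, -1.8]
grip_width: 0.0357
```

```bash
python3 - <<'E'
from h import *
G,p,a=state(); print((G-E)@PX,(G-E)@PY)
f=r.grab_frame("scene"); cv2.imwrite("pics/s17.png",cv2.resize(f["pixels"][140:300,100:260,::-1],None,fx=3.7,fy=3.7,interpolation=cv2.INTER_CUBIC))
f=r.grab_frame("top"); cv2.imwrite("pics/t17.png",cv2.resize(f["pixels"][145:275,290:440,::-1],None,fx=4.5,fy=4.5,interpolation=cv2.INTER_CUBIC))
E
```

```text
t21.93 G [ 475.6 -110.    47.1] psi 110.20 a -0.0008 w 0.0357 F [ 0.2  0.5 -1.8] j [ 0.76  0.63 -0.82  2.1   0.71  0.71  1.38]
-0.025217436997164167 0.03692945206060531
```

View pics/s17.png

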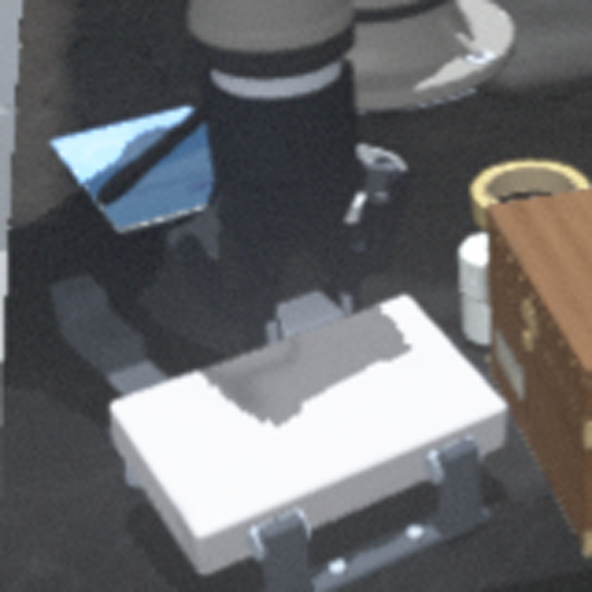

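View pics/t17.png

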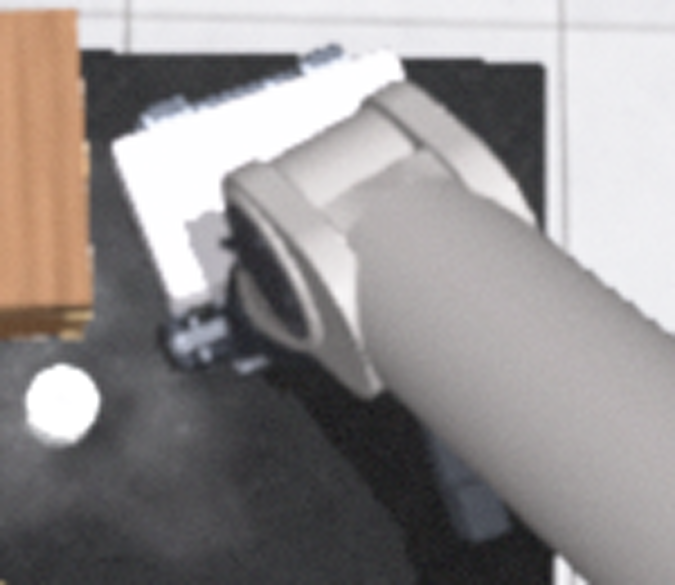

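Request:
step_arm(xyz=[[0, 0.004, 0], [0, 0.008, 0], [0, 0.008, 0]], rotation=[[0, 0, 0], [0, 0, 0], [0, 0, 0]])

```text
clock: 22.4
tcp_pos: [0.4747, -0.1103, 0.1996]
orientation: [-1.022, -1.463, 1.465]
contact_force: [-1.7, -0.1, 2.0]
grip_width: 0.0353
```

Request:
step_arm(xyz=[[0, 0, 0], [0, 0, 0], [0, 0, 0], [0, 0, 0]], rotation=[[0, 0, 0], [0, 0, 0], [0, 0, 0], [0, 0, 0]], grip=0.4)

```text
clock: 22.9
tcp_pos: [0.4747, -0.1103, 0.1996]
orientation: [-1.022, -1.463, 1.465]
contact_force: [-0.1, 0.0, 0.3]
grip_width: 0.0513
```

Request:
step_arm(xyz=[[0, -0.05, 0], [0, -0.15, 0], [0, -0.3, 0], [0, -0.45, 0]], rotation=[[0, 0, 0], [0, 0, 0], [0, 0, 0], [0, 0, 0]])

```text
clock: 23.4
tcp_pos: [0.4745, -0.1098, 0.3367]
orientation: [-1.022, -1.464, 1.465]
contact_force: [-0.1, -1.0, 0.4]
grip_width: 0.0512
```

```bash
python3 - <<'E'
from h import *
G,p,a=state()
g=bar(-.19,0,.017)[0]; t,M=pose(g,PSI,-.1947)
plan([(g-M[:,1]*.09,PSI,-.1947,6)])
f=r.grab_frame("scene"); cv2.imwrite("pics/s18.png",cv2.resize(f["pixels"][140:300,100:260,::-1],None,fx=3.7,fy=3.7,interpolation=cv2.INTER_CUBIC))
f=r.grab_frame("top"); cv2.imwrite("pics/t18.png",cv2.resize(f["pixels"][145:275,290:440,::-1],None,fx=4.5,fy=4.5,interpolation=cv2.INTER_CUBIC))
E
```

```text
t23.40 G [ 474.5 -109.9  181.7] psi 110.22 a 0.0004 w 0.0512 F [-0.1 -1.   0.4] j [ 0.93  0.43 -1.02  2.01  0.46  0.94  1.6 ]
6
"xyz": [[-0.045, 0.035, 0.075], [-0.089, 0.07, 0.149], [-0.134, 0.106, 0.224], [-0.178, 0.142, 0.298], [-0.222, 0.179, 0.372], [-0.267, 0.216, 0.447]]
"rotation": [[-0.021, 0.0, -0.001], [-0.041, 0.0, -0.001], [-0.062, 0.0, -0.001], [-0.083, 0.0, -0.001], [-0.104, 0.0, -0.001], [-0.124, 0.0, -0.001]]
```

View pics/s18.png

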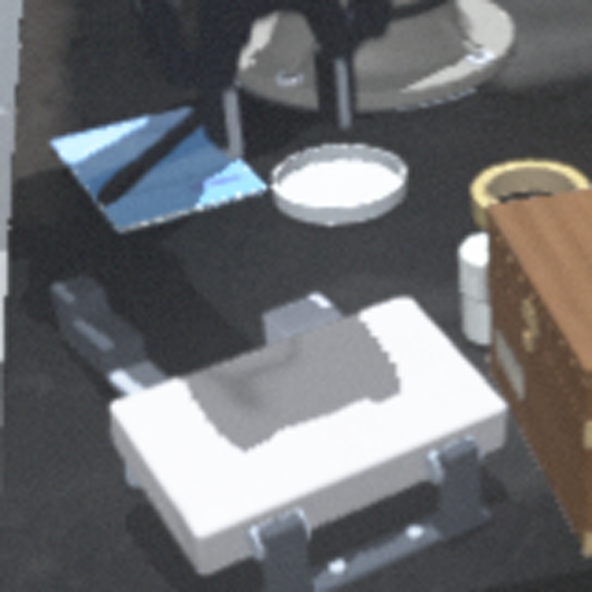

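View pics/t18.png

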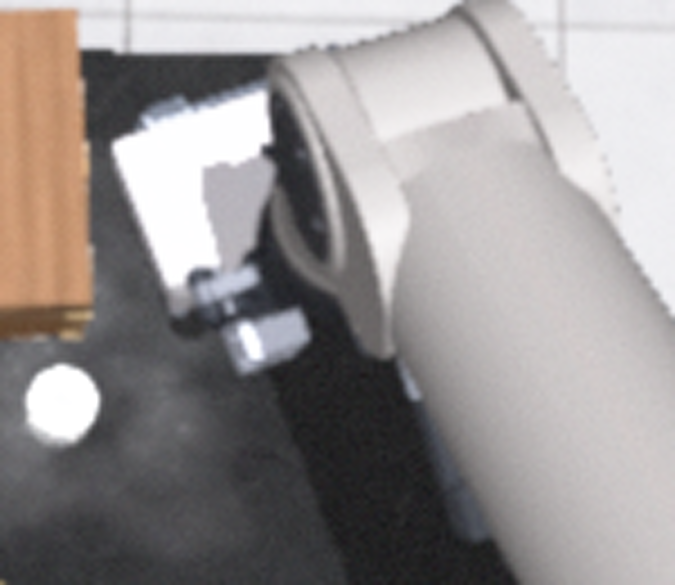

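Request:
step_arm(xyz=[[-0.045, 0.01, 0.075], [-0.09, 0.03, 0.15], [-0.134, 0.07, 0.224], [-0.178, 0.12, 0.3], [-0.222, 0.17, 0.372], [-0.267, 0.216, 0.447], [-0.267, 0.216, 0.447]], rotation=[[-0.02, 0, 0], [-0.04, 0, 0], [-0.062, 0, 0], [-0.083, 0, 0], [-0.104, 0, 0], [-0.124, 0, 0], [-0.124, 0, 0]], grip=0.3)

```text
clock: 24.38
tcp_pos: [0.3769, -0.2322, 0.2736]
orientation: [-1.146, -1.63, 1.339]
contact_force: [-0.3, 1.1, -0.8]
grip_width: 0.06
```

```bash
python3 - <<'E'
from h import *
G,p,a=state()
g=np.array([.4207,-.2153,.0318])
plan([(g,PSI,-.1947,6)])
f=r.grab_frame("scene"); cv2.imwrite("pics/s19.png",cv2.resize(f["pixels"][140:300,100:260,::-1],None,fx=3.7,fy=3.7,interpolation=cv2.INTER_CUBIC))
E
```

```text
t24.38 G [ 405.8 -222.3  121.6] psi 109.99 a -0.1986 w 0.0600 F [-0.3  1.1 -0.8] j [ 1.33  0.46 -1.02  2.2   0.48  0.59  1.92]
6
"xyz": [[-0.001, 0.051, 0.001], [-0.0, 0.101, 0.001], [0.001, 0.152, 0.002], [0.002, 0.203, 0.002], [0.003, 0.254, 0.003], [0.004, 0.304, 0.003]]
"rotation": [[0.0, 0.0, -0.003], [0.001, -0.0, -0.003], [0.001, -0.001, -0.003], [0.002, -0.001, -0.003], [0.002, -0.001, -0.003], [0.002, -0.002, -0.003]]
```

View pics/s19.png

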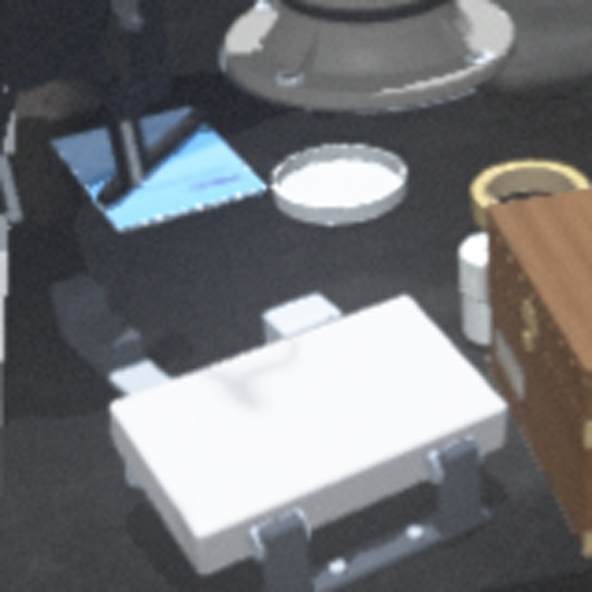

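Request:
step_arm(xyz=[[0, 0.051, 0], [0, 0.1, 0.001], [0.002, 0.152, 0.002], [0.003, 0.2, 0.002], [0.004, 0.254, 0.003], [0.004, 0.29, 0.003], [0.004, 0.304, 0.003]], rotation=[[0.002, 0, -0.003], [0.002, 0, -0.003], [0.002, -0.001, -0.003], [0.002, -0.001, -0.003], [0.002, -0.001, -0.003], [0.002, -0.002, -0.003], [0.002, -0.002, -0.003]])

```text
clock: 25.3
tcp_pos: [0.3948, -0.224, 0.1849]
orientation: [-1.138, -1.635, 1.342]
contact_force: [0.1, 0.2, -1.0]
grip_width: 0.0595
```

Request:
step_arm(xyz=[[0, 0, 0], [0, 0, 0], [0, 0, 0], [0, 0, 0], [0, 0, 0], [0, 0, 0]], rotation=[[0, 0, 0], [0, 0, 0], [0, 0, 0], [0, 0, 0], [0, 0, 0], [0, 0, 0]], grip=1, force=70)

```text
clock: 26.05
tcp_pos: [0.395, -0.2241, 0.1856]
orientation: [-1.139, -1.635, 1.342]
contact_force: [-0.9, 0.8, 4.9]
grip_width: 0.0223
```

```bash
python3 - <<'E'
from h import *
G,p,a=state()
seq=[(-.1,.001),(0,.001),(.1,.0015),(.2,.002),(.3,.003),(.35,.0035)]
plan([(bar(A,L,.017)[0],PSI,A,2) for A,L in seq]+[(bar(.35,.0035,-.035)[0],PSI,.35,5)])
E
```

```text
t26.05 G [ 423.7 -213.8   33.6] psi 110.37 a -0.1980 w 0.0223 F [-0.9  0.8  4.9] j [ 1.06  0.59 -0.77  2.23  0.71  0.41  1.69]
17
"xyz": [[-0.001, -0.009, -0.023], [-0.001, -0.017, -0.045], [-0.001, -0.025, -0.076], [-0.001, -0.032, -0.106], [-0.001, -0.038, -0.138], [-0.002, -0.042, -0.17], [-0.002, -0.044, -0.203], [-0.002, -0.045, -0.236], [-0.002, -0.045, -0.271], [-0.002, -0.043, -0.304], [-0.002, -0.041, -0.322], [-0.002, -0.039, -0.339], [-0.002, -0.058, -0.307], [-0.002, -0.077, -0.276], [-0.002, -0.097, -0.244], [-0.002, -0.116, -0.213], [-0.002, -0.135, -0.181]]
"rotation": [[0.031, 0.001, -0.001], [0.062, 0.002, -0.001], [0.094, 0.002, -0.001], [0.126, 0.002, -0.001], [0.158, 0.002, -0.001], [0.19, 0.002, -0.001], [0.222, 0.002, -0.001], [0.253, 0.002, -0.001], [0.285, 0.002, -0.001], [0.317, 0.002, -0.001], [0.333, 0.002, -0.001], [0.349, 0.002, -0.001], [0.349, 0.002, -0.001], [0.349, 0.002, -0.001], [0.349, 0.002, -0.001], [0.349, 0.002, -0.001], [0.349, 0.002, -0.001]]
```

```bash
python3 - <<'E'
from h import *
G,p,a=state()
k=dict(gl=.1244,gh=.0226); print(bar(-.195,0,.017,**k)[0])
seq=[(-.1,.001,3),(0,.001,3),(.1,.0015,3),(.22,.003,3)]
plan([(bar(A,L,.017,**k)[0],PSI,A,n) for A,L,n in seq]+[(bar(.22,.003,-.035,**k)[0],PSI,.22,6)])
E
```

```text
t26.05 G [ 423.7 -213.8   33.6] psi 110.37 a -0.1980 w 0.0223 F [-0.9  0.8  4.9] j [ 1.06  0.59 -0.77  2.23  0.71  0.41  1.69]
[ 0.42401843 -0.21376283  0.03338097]
18
"xyz": [[-0.001, -0.007, -0.019], [-0.001, -0.014, -0.038], [-0.001, -0.02, -0.058], [-0.001, -0.026, -0.078], [-0.001, -0.03, -0.098], [-0.001, -0.034, -0.118], [-0.001, -0.038, -0.14], [-0.002, -0.041, -0.161], [-0.002, -0.043, -0.183], [-0.002, -0.045, -0.21], [-0.002, -0.047, -0.237], [-0.002, -0.048, -0.263], [-0.002, -0.06, -0.236], [-0.002, -0.072, -0.209], [-0.002, -0.084, -0.182], [-0.002, -0.096, -0.155], [-0.002, -0.108, -0.128], [-0.001, -0.12, -0.101]]
"rotation": [[0.021, 0.001, -0.001], [0.042, 0.001, -0.001], [0.062, 0.002, -0.001], [0.084, 0.002, -0.001], [0.105, 0.002, -0.001], [0.126, 0.002, -0.001], [0.147, 0.002, -0.001], [0.168, 0.002, -0.001], [0.19, 0.002, -0.001], [0.215, 0.002, -0.001], [0.241, 0.002, -0.001], [0.266, 0.002, -0.001], [0.266, 0.002, -0.001], [0.266, 0.002, -0.001], [0.266, 0.002, -0.001], [0.266, 0.002, -0.001], [0.266, 0.002, -0.001], [0.266, 0.002, -0.001]]
```

First the lowering only (12 rows).

Request:
step_arm(xyz=[[0, -0.007, -0.019], [0, -0.014, -0.038], [0, -0.02, -0.058], [0, -0.026, -0.078], [0, -0.03, -0.098], [0, -0.034, -0.118], [0, -0.038, -0.14], [0, -0.041, -0.161], [0, -0.043, -0.183], [0, -0.045, -0.21], [0, -0.047, -0.237], [0, -0.048, -0.263]], rotation=[[0.02, 0, 0], [0.04, 0, 0], [0.062, 0, 0], [0.084, 0, 0], [0.105, 0, 0], [0.126, 0, 0], [0.147, 0, 0], [0.168, 0, 0], [0.19, 0, 0], [0.215, 0, 0], [0.24, 0, 0], [0.266, 0, 0]])

```text
clock: 27.55
tcp_pos: [0.4646, -0.1982, 0.2151]
orientation: [-0.885, -1.27, 1.588]
contact_force: [0.4, 0.3, -5.4]
grip_width: 0.022
```

```bash
python3 - <<'E'
from h import *
G,p,a=state()
f=r.grab_frame("scene"); cv2.imwrite("pics/s20.png",cv2.resize(f["pixels"][140:300,100:260,::-1],None,fx=3.7,fy=3.7,interpolation=cv2.INTER_CUBIC))
k=dict(gl=.1244,gh=.0226)
g=bar(.22,.003,-.04,**k)[0]
plan([(g,PSI,.22,7),(g+[0,0,.11],PSI,.1,4)])
E
```

```text
t27.55 G [ 432.8 -210.2   63.8] psi 110.33 a 0.2211 w 0.0220 F [ 0.4  0.3 -5.4] j [ 0.81  0.62 -0.72  2.01  0.63  0.96  1.62]
11
"xyz": [[-0.001, 0.0, 0.028], [-0.001, 0.001, 0.057], [-0.001, 0.001, 0.085], [-0.001, 0.001, 0.113], [-0.002, 0.001, 0.141], [-0.002, 0.002, 0.17], [-0.002, 0.002, 0.198], [-0.002, -0.087, 0.233], [-0.002, -0.176, 0.269], [-0.002, -0.264, 0.305], [-0.002, -0.352, 0.34]]
"rotation": [[-0.0, 0.0, -0.001], [-0.0, 0.0, -0.001], [-0.0, 0.001, -0.001], [-0.0, 0.001, -0.001], [-0.0, 0.001, -0.001], [-0.0, 0.002, -0.001], [-0.0, 0.002, -0.001], [-0.02, 0.002, -0.001], [-0.039, 0.002, -0.001], [-0.058, 0.002, -0.001], [-0.077, 0.002, -0.001]]
```

View pics/s20.png

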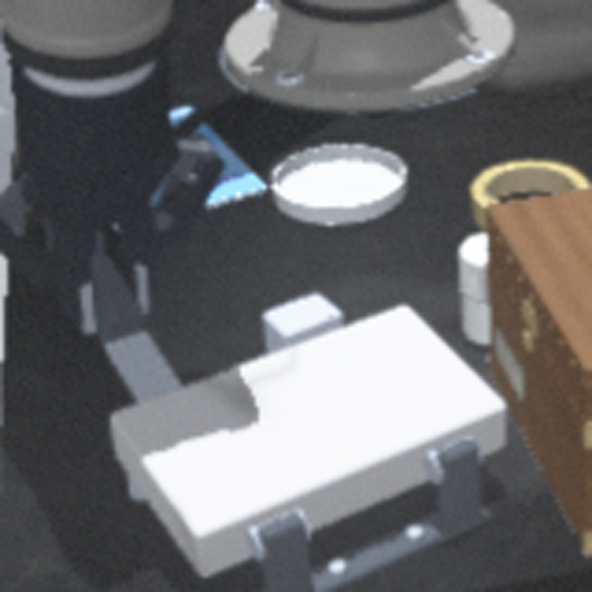

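Request:
step_arm(xyz=[[0, 0, 0.028], [0, 0, 0.057], [0, 0, 0.085], [0, 0.001, 0.113], [-0.002, 0.001, 0.14], [-0.002, 0.002, 0.17], [-0.002, 0.002, 0.198], [-0.002, -0.087, 0.21], [-0.002, -0.19, 0.23], [-0.002, -0.3, 0.25], [-0.002, -0.4, 0.25]], rotation=[[0, 0, 0], [0, 0, 0], [0, 0, 0], [0, 0, 0], [0, 0, 0], [0, 0, 0], [0, 0, 0], [-0.02, 0, 0], [-0.04, 0, 0], [-0.06, 0, 0], [-0.1, 0, 0]])

```text
clock: 28.98
tcp_pos: [0.4214, -0.2141, 0.3499]
orientation: [-0.982, -1.411, 1.505]
contact_force: [0.1, -0.3, -4.3]
grip_width: 0.0225
```

```bash
python3 - <<'E'
from h import *
G,p,a=state()
f=r.grab_frame("scene"); cv2.imwrite("pics/s21.png",cv2.resize(f["pixels"][140:300,100:260,::-1],None,fx=3.7,fy=3.7,interpolation=cv2.INTER_CUBIC))
plan([([.47,0.0,.185],np.radians(50),0,9)])
E
```

```text
t28.98 G [ 412.4 -217.8  195.2] psi 110.41 a 0.0632 w 0.0225 F [ 0.1 -0.3 -4.3] j [ 1.08  0.35 -0.89  2.02  0.37  0.98  1.92]
9
"xyz": [[0.062, 0.002, -0.044], [0.129, 0.004, -0.087], [0.196, 0.006, -0.131], [0.264, 0.008, -0.174], [0.333, 0.011, -0.217], [0.402, 0.013, -0.261], [0.472, 0.015, -0.305], [0.543, 0.017, -0.35], [0.614, 0.019, -0.395]]
"rotation": [[-0.004, 0.074, -0.008], [-0.007, 0.149, -0.011], [-0.011, 0.223, -0.014], [-0.015, 0.298, -0.017], [-0.018, 0.373, -0.019], [-0.021, 0.447, -0.02], [-0.024, 0.522, -0.021], [-0.027, 0.597, -0.022], [-0.03, 0.671, -0.022]]
```

View pics/s21.png

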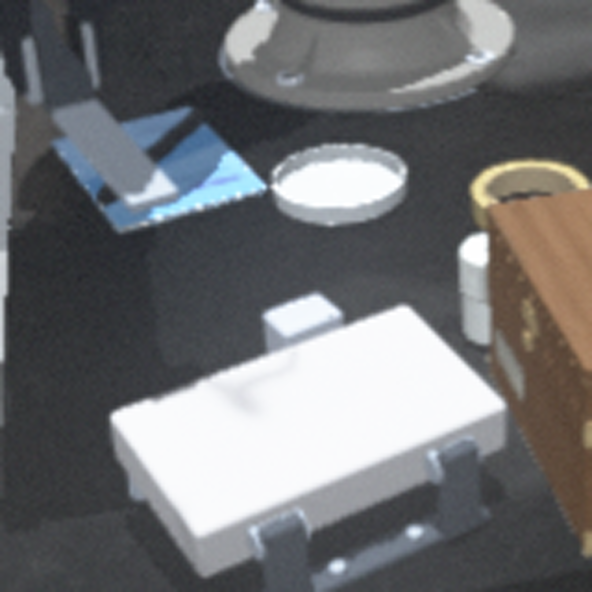

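Plate rests on the shim. Carry the bar back to its original free spot.

Request:
step_arm(xyz=[[0.062, 0.002, -0.044], [0.13, 0.004, -0.087], [0.196, 0.006, -0.13], [0.264, 0.008, -0.174], [0.333, 0.01, -0.217], [0.4, 0.013, -0.26], [0.47, 0.015, -0.305], [0.543, 0.017, -0.35], [0.614, 0.019, -0.395]], rotation=[[-0.004, 0.074, -0.008], [-0.007, 0.15, -0.011], [-0.011, 0.223, -0.014], [-0.015, 0.3, -0.017], [-0.018, 0.373, -0.019], [-0.021, 0.447, -0.02], [-0.024, 0.522, -0.021], [-0.027, 0.597, -0.022], [-0.03, 0.67, -0.022]])

```text
clock: 30.15
tcp_pos: [0.4692, 0.0004, 0.339]
orientation: [-1.462, -0.678, 0.683]
contact_force: [0.7, -0.3, -5.0]
grip_width: 0.0223
```

```bash
python3 - <<'E'
from h import *
G,p,a=state()
plan([([.425,0.2,.17],np.radians(-5),0,8)])
E
```

```text
t30.15 G [4.688e+02 2.000e-01 1.840e+02] psi 49.91 a 0.0008 w 0.0223 F [ 0.7 -0.3 -5. ] j [ 0.53  0.31 -0.77  2.06  0.28  0.88  0.47]
8
"xyz": [[0.05, 0.006, 0.068], [0.102, 0.011, 0.135], [0.154, 0.017, 0.203], [0.206, 0.023, 0.271], [0.258, 0.029, 0.338], [0.31, 0.034, 0.406], [0.362, 0.04, 0.473], [0.414, 0.046, 0.541]]
"rotation": [[0.0, 0.076, -0.002], [0.0, 0.153, -0.002], [0.0, 0.229, -0.002], [0.0, 0.305, -0.002], [0.0, 0.381, -0.002], [0.0, 0.458, -0.002], [0.0, 0.534, -0.002], [0.0, 0.61, -0.002]]
```

Request:
step_arm(xyz=[[0.05, 0.006, 0.068], [0.1, 0.011, 0.135], [0.154, 0.017, 0.2], [0.206, 0.023, 0.27], [0.258, 0.029, 0.338], [0.31, 0.034, 0.406], [0.362, 0.04, 0.473], [0.414, 0.046, 0.54], [0.414, 0.046, 0.54]], rotation=[[0, 0.076, -0.002], [0, 0.153, -0.002], [0, 0.229, -0.002], [0, 0.305, -0.002], [0, 0.38, -0.002], [0, 0.458, -0.002], [0, 0.534, -0.002], [0, 0.61, -0.002], [0, 0.61, -0.002]])

```text
clock: 31.28
tcp_pos: [0.4239, 0.2014, 0.3243]
orientation: [-1.571, 0.066, -0.064]
contact_force: [0.5, -0.4, -4.8]
grip_width: 0.0224
```

```bash
python3 - <<'E'
from h import *
G,p,a=state()
f=r.grab_frame("scene"); cv2.imwrite("pics/s22.png",cv2.resize(f["pixels"][100:260,220:420,::-1],None,fx=4,fy=4,interpolation=cv2.INTER_CUBIC))
plan([([.425,0.2,.06],np.radians(-5),0.006,4),([.425,.2,.0235],np.radians(-5),0.006,3)])
E
```

```text
t31.27 G [423.7 201.2 169.3] psi -4.77 a -0.0014 w 0.0224 F [ 0.5 -0.4 -4.8] j [-0.02  0.31 -0.65  2.08  0.26  0.83 -0.9 ]
7
"xyz": [[0.0, 0.091, -0.001], [0.001, 0.182, -0.001], [0.002, 0.273, -0.002], [0.003, 0.364, -0.002], [0.003, 0.405, -0.002], [0.003, 0.445, -0.002], [0.003, 0.486, -0.002]]
"rotation": [[0.001, 0.001, -0.001], [0.003, 0.001, -0.001], [0.004, 0.002, -0.001], [0.005, 0.002, -0.001], [0.005, 0.002, -0.001], [0.005, 0.002, -0.001], [0.005, 0.002, -0.001]]
```

View pics/s22.png

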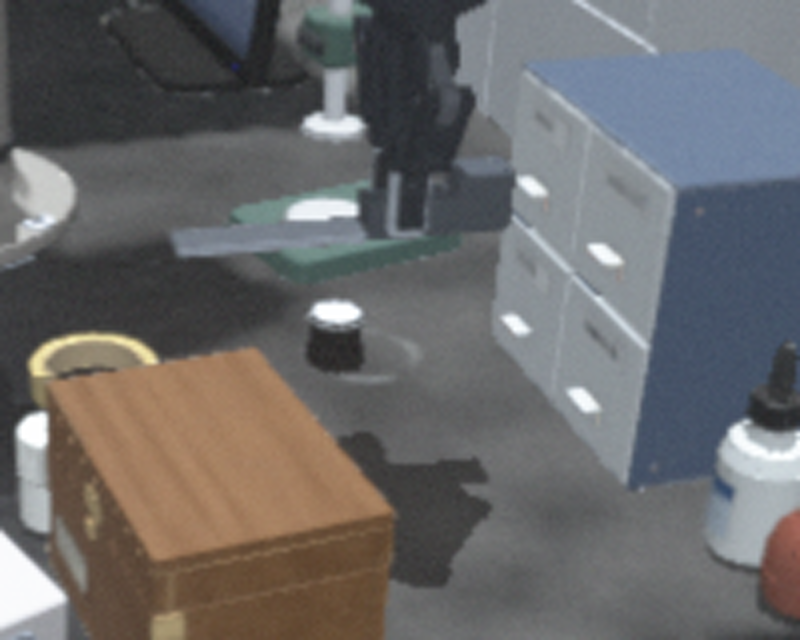

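Request:
step_arm(xyz=[[0, 0.091, 0], [0, 0.18, 0], [0.002, 0.273, -0.002], [0.003, 0.364, -0.002], [0.003, 0.42, -0.002], [0.003, 0.455, -0.002], [0.003, 0.478, -0.002], [0.003, 0.478, -0.002]], rotation=[[0, 0, 0], [0, 0, 0], [0, 0, 0], [0, 0, 0], [0, 0, 0], [0, 0, 0], [0, 0, 0], [0, 0, 0]])

```text
clock: 32.33
tcp_pos: [0.4251, 0.1991, 0.1809]
orientation: [-1.572, 0.067, -0.065]
contact_force: [-0.7, -0.5, -5.6]
grip_width: 0.0224
```

```bash
python3 - <<'E'
from h import *
G,p,a=state()
f=r.grab_frame("scene"); cv2.imwrite("pics/s23.png",cv2.resize(f["pixels"][150:250,250:390,::-1],None,fx=5,fy=5,interpolation=cv2.INTER_CUBIC))
E
```

```text
t32.33 G [424.9 198.7  25.9] psi -4.79 a -0.0025 w 0.0224 F [-0.7 -0.5 -5.6] j [-0.16  0.55 -0.49  2.16  0.51  0.54 -1.12]
```

View pics/s23.png

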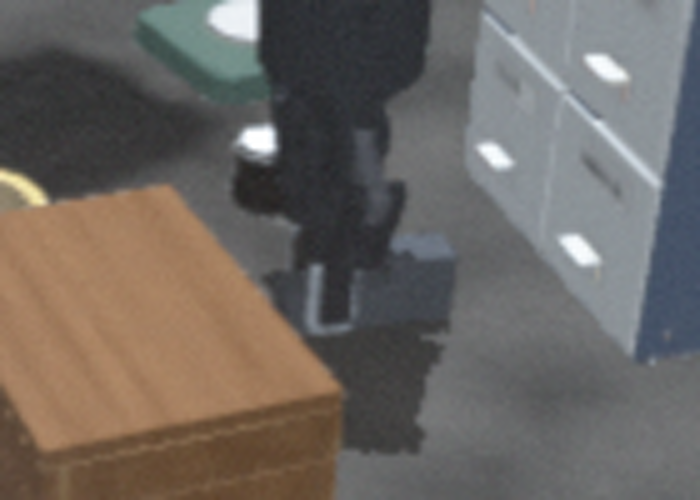

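Still about 3 mm up; lower until contact, then release.

Request:
step_arm(xyz=[[0, 0.006, 0], [0, 0.011, 0], [0, 0.014, 0], [0, 0.014, 0]], rotation=[[0, 0, 0], [0, 0, 0], [0, 0, 0], [0, 0, 0]])

```text
clock: 32.88
tcp_pos: [0.4254, 0.1995, 0.1778]
orientation: [-1.572, 0.065, -0.066]
contact_force: [-1.8, -0.3, 4.3]
grip_width: 0.0221
```

```bash
python3 -c "
from h import *
state()"
```

```text
t32.88 G [425.4 199.1  22.8] psi -4.78 a -0.0022 w 0.0221 F [-1.8 -0.3  4.3] j [-0.17  0.56 -0.49  2.16  0.51  0.53 -1.13]
```

Request:
step_arm(xyz=[[0, 0, 0], [0, 0, 0], [0, 0, 0], [0, 0, 0], [0, -0.03, 0], [0, -0.1, 0], [0, -0.25, 0], [0, -0.42, 0]], rotation=[[0, 0, 0], [0, 0, 0], [0, 0, 0], [0, 0, 0], [0, 0, 0], [0, 0, 0], [0, 0, 0], [0, 0, 0]], grip=0.2)

```text
clock: 33.88
tcp_pos: [0.425, 0.1996, 0.3051]
orientation: [-1.572, 0.066, -0.064]
contact_force: [1.2, -0.3, 1.0]
grip_width: 0.0681
```

Request:
step_arm(xyz=[[0, -0.2, 0.1], [0, -0.4, 0.1], [0, -0.5, 0.1]], rotation=[[0, 0, 0], [0, 0, 0], [0, 0, 0]])

```text
clock: 34.25
tcp_pos: [0.4272, 0.2309, 0.4591]
orientation: [-1.57, 0.062, -0.066]
contact_force: [0.8, -0.6, -0.5]
grip_width: 0.0681
```

```bash
python3 - <<'E'
from h import *
G,p,a=state()
f=r.grab_frame("scene"); cv2.imwrite("pics/s24.png",cv2.resize(f["pixels"][130:320,110:490,::-1],None,fx=2.1,fy=2.1,interpolation=cv2.INTER_CUBIC))
f=r.grab_frame("top"); cv2.imwrite("pics/t24.png",cv2.resize(f["pixels"][130:310,90:410,::-1],None,fx=2.5,fy=2.5,interpolation=cv2.INTER_CUBIC))
cv2.imwrite("pics/t24z.png",cv2.resize(f["pixels"][145:245,300:410,::-1],None,fx=6,fy=6,interpolation=cv2.INTER_CUBIC))
E
```

```text
t34.25 G [427.7 230.9 304.1] psi -4.67 a -0.0001 w 0.0681 F [ 0.8 -0.6 -0.5] j [ 0.02  0.17 -0.72  1.89  0.13  1.12 -0.83]
```

View pics/s24.png

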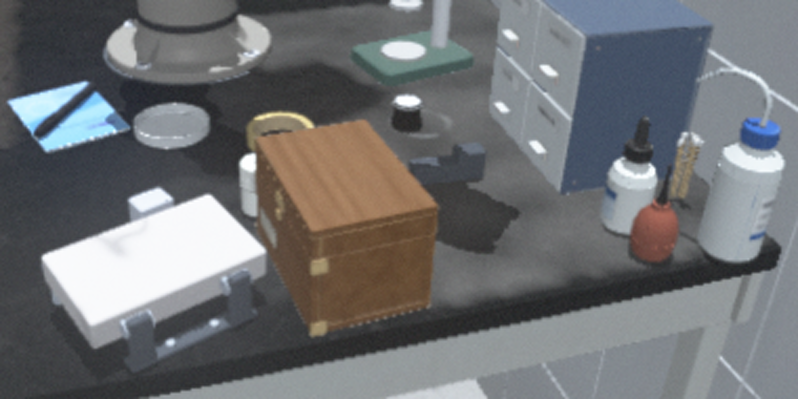

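View pics/t24.png

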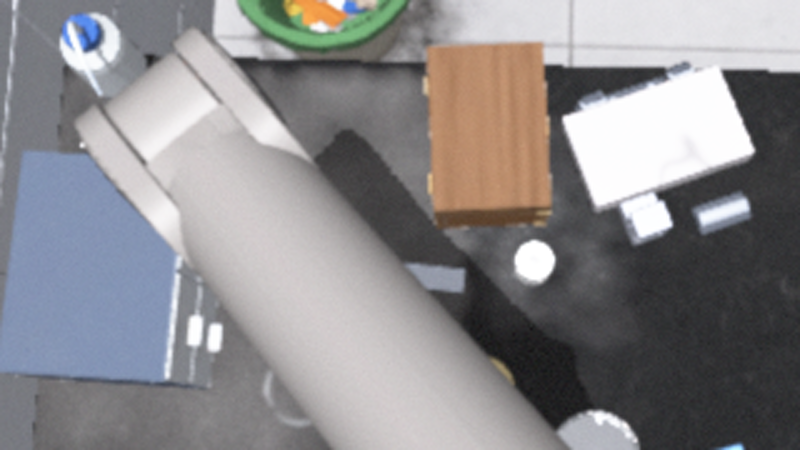

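View pics/t24z.png

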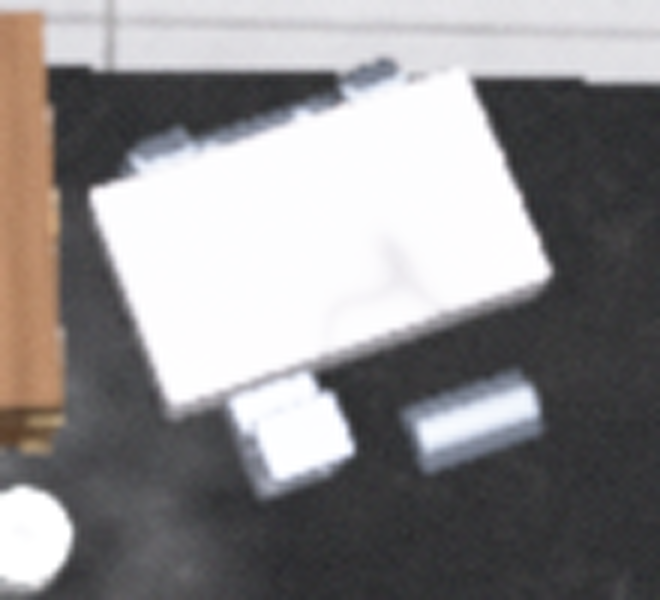

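```bash
python3 - <<'E'
from h import *
f=r.grab_frame("top")
q=(np.array([(248,418),(333,393),(355,447),(268,480)],float)+.5)/6-.5+[300,145]
c=plane(f,q,.06).mean(0); print("grip",(c-E)@PX,(c-E)@PY,"depth",.066+(c-E)@PX)
im=f["pixels"].min(2);m=np.zeros(im.shape,np.uint8);m[222:248,290:318]=(im[222:248,290:318]>200)*255
k=max(cv2.findContours(m,0,1)[0],key=cv2.contourArea);print("case",cv2.minEnclosingCircle((plane(f,k.reshape(-1,2),.057)[:,:2]*1000).astype(np.float32)))
E
python3 - <<'E'
from bench import r
print(r.get_obs()["clock"]); print(r.hand_in())
E
```

```text
grip -0.026035183317911513 0.03746208291100681 depth 0.03996481668208849
case ((428.9590148925781, 5.211947917938232), 20.690963745117188)
34.4
the job is handed in; nothing more can be done
None
```

The job is done and handed in at about 34 s of the 72 s allowed; no verdict comes back, so what follows rests on my own checks.

**What I did:**
1. I put the bar over the fulcrum with about 17 mm of blade under the plate's edge, and pressed the heavy end down onto the bench. The bar then held the plate up by itself.
2. I slid the shim's tongue straight in under the front edge, in the half away from the fulcrum.
3. I lowered the plate onto the shim and drew the bar out. I then laid it flat within about 15 mm of where it started, left of the wooden chest and well clear of plate and fulcrum.

**What the last checks showed:**
- **Shim:** the tongue is about 40 mm of its 52 mm deep, 37 mm from the plate's middle toward the far side. The arm reading (41 mm) and the camera (40 mm) agree.
- **Plate:** it rests raised on the shim, in the scene view before and after the bar was laid down.
- **Bar:** it lies flat in the scene view. In the top view the arm hid most of it, so only the blade end was checked there.
- **Bystanders:** the ribbed case measured within 1 mm of its first position. The dropper bottle looked unmoved in the scene view, but I did not measure it again.
- **Forces:** the highest wrist force I saw was about 55 N, while pressing the bar onto the bench. I only had readings at the end of each move, so a brief higher peak is possible. The gripper was open and clear of everything at the end.

No check failed. The one disagreement was about 2 mm between the camera and the arm on the bar tip's position, which is within the stated calibration.

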